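# Load the heated shaker: vial block, spacer frame, cover

### The job

Load the heated shaker for the next run. Seat the aluminium vial block flat on the heated pad of its nest, held between the red spring jaw and the fixed stops; then set the orange spacer frame squarely on the block around the vials, and last the white cover on the frame, each fully home. Set the parts down rather than dropping them, keep the vial block from tipping far over, leave the glassware and bottles where they stand, and let go of everything.

Things in the scene. Friction and masses are not known exactly. Their poses are not given: they have to be found in the camera images.
- nest (a point): Centre of the dark heated pad (112 x 60 mm), floor of the nest on top of the white bench shaker (250 x 180 mm); 87 mm over the table. x: along the nest, from the red jaw (-x end, at the display side, nearest the robot) to the fixed stops (+x end); y across; z up. A seated block has its origin here, its length along x. Free gap jaw to stops 115 mm, block 120 mm.
- jaw_face (a point): Top edge of the red spring jaw's face, mid-width (42 mm wide). Free: 55 mm to -x of the nest centre, 18 mm over the pad; its top is square, so a level block only rests on it. Springs back toward -x: 5 N starts it, 8 N at 5 mm, 13 N at 14 mm. A block tilted some 12 degrees, jaw end low, can push it back; then level the block down behind the stops.
- stops (a point): Middle of the top inner edge of the two grey fixed end stops (each 20 mm wide, centred 22 mm either side in y): 60 mm to +x of the nest centre, 20 mm over the pad. The jaw holds the seated block against their inner faces.
- cheeks (a point): Middle of the nest, level with the top of the straight part of the four grey guide cheeks, 44 mm over the pad; flared lips rise 9 mm higher. The cheeks stand at 38 to 60 mm either way along x on both long sides, 67 mm apart across y (block 64 mm). Between them the long sides are open for the fingers.
- jaw (a joint): Travel of the red spring jaw in m: 0 free, about 0.005 with the block seated, at most 0.014.
- block: Aluminium vial block, 120 (x) x 64 (y) x 32 mm, 0.5 to 0.8 kg. On top a raised land 100 x 44 x 6 mm (upper 2 mm stepped in to 97 x 41) with 8 blue vial caps up to 48 mm over the underside. Origin: centre of the underside; z up. Same end for end. Grip across the 64 mm width at mid-length.
- spacer: Orange spacer frame, outside 120 (x) x 64 (y) x 24 mm high, walls 8.5 mm, opening 103 x 47 mm right through, 0.12 kg. Origin: centre of the underside; z up. Goes over the block's land with 1.5 mm play each side and rests on its shoulder, 32 mm over the block's underside; its lower 12 mm then lie between the cheeks. Grip across the 64 mm width.
- cover: White cover 120 (x) x 64 (y) x 6 mm, 0.15 kg, with a lip under it, 100 x 44 x 5 mm (lowest 2 mm stepped in to 97 x 41), that enters the frame's opening. Origin: centre of the lip's underside. On top a black bridge handle along x, 70 long, 14 wide, 27 to 41 mm above the origin, 16 mm clear under it: grip it across. Home: origin 19 mm over the frame's underside.
- bottle_a: Bystander: amber reagent bottle with blue cap, 64 mm wide, 130 mm high; origin: centre of the underside. Leave alone.
- bottle_b: Bystander: amber reagent bottle with blue cap, 64 mm wide, 130 mm high; origin: centre of the underside. Leave alone.
- bottle_c: Bystander: small amber bottle with blue cap, 56 mm wide, 110 mm high; origin: centre of the underside. Leave alone.
- beaker: Bystander: glass beaker, 60 mm wide, 70 mm high; origin: centre of the underside. Leave alone.
- bulb: Bystander: brick-red rubber suction bulb standing upright, 56 mm wide, 95 mm high; origin: centre of the underside. Leave alone.
- flask: Bystander: stoppered glass volumetric flask, 80 mm wide, 180 mm high; origin: centre of the underside. Leave alone.
- dish: Bystander: green glass weighing dish with lid, 66 mm wide, 44 mm high; origin: centre of the underside. Leave alone.
Not all that is in view belongs to the job. Leave any turquoise or yellow look-alike of the block alone.

How it is judged:
By the outcome, as a careful person would: the job done as asked, in the order asked, and still so for the second after the job is handed in, with the robot touching nothing.
It also fails if it takes over 72 s, if anything falls off the work surface, if the arm or the gripper's body presses on something with over 40 N, if the wrist force passes 120 N, or if a joint passes its speed limit or range.

### The arm

A 6-joint arm with a two-finger parallel gripper is mounted at the origin on the work surface. World frame = base frame: x ahead of the robot, y to its left, z up, the work surface at z = 0. Lengths are in m, angles in rad, forces in N, time in s.
With the tool pointing down it reaches from about 0.425 to 0.95 m from the base axis. Payload 3.5 kg.
Tool frame: the origin (TCP) lies on the centre line of the jaws, within the pads' length; the fingertips stand tip_extent ahead of it and the grasp point (between the pads) lies 2 mm behind it (tip_extent is the distance from the TCP to the fingertips, in m); z points along the fingers, y is the direction in which the jaws open and shut (so a half turn about z gives the same grasp; the last joint's range is limited). The gripper opens to 85 mm and grips with 20 to 120 N. Pads are 22 mm wide; open, the fingers measure 114 mm over their backs; the gripper's body (76 mm by 85 mm) begins 54 mm behind the grasp point. The pads swing forward as they close: fully open they stand 13 mm farther back than shut.
Start: joints at [-1.332, 0.286, 1.577, -0, 1.279, -0.15], TCP at [0.256, -0.625, 0.248] pointing down, gripper open.
Joint ranges: [-2.77, 2.77], [-0.9, 2.22], [0.21, 2.48], [-1.53, 4.67], [0.24, 2.81], [-2.84, 2.84]. Speed limits (rad/s): [2.79, 2.79, 3.14, 3.14, 3.14, 3.14].

### API

Orientations are given as a unit quaternion [x, y, z, w].
In Python, from plant import * gives the robot as it stands.
- The arm moves only by the shell command python3 -m crank 'ROWS' [FORCE]. ROWS is JSON, a list of rows, each a list of 7 numbers: the gripper's target within -1 to 1 (shut at 1, half-way at 0, fully open at -1), then the shift along the tool's x, y, z in cm, then the turn, a rotation vector about the tool's x, y, z in degrees. In form: [[fingers, tx, ty, tz, wx, wy, wz], ...]. A call has 1 to 5 rows; each row shifts and turns the commanded pose from where the row before left it, along the tool's axes as they then stand; what a row does not reach is not made up. A row lasts 1/10 s, in which the tool goes at most 50 mm and 8.59 degrees, less where a joint would pass 70% of its speed; a pose out of reach is approached as far as the arm can. A call is refused whole if a number of a shift passes 5 or a number of a turn 8.59, either way. A call with a gripper value outside its range is refused whole. The fingers move at their own pace and stop on an object; FORCE is the grip in N (left out, the last holds). Time passes only in rows, so rows that do not move let the fingers close. It gives the time, the measured TCP pose, the force and the opening at its end, in the units of the state.
- get_state(): the state, without advancing time (a new reading comes with each control period).
- read_camera(name): name is "side" or "top"; returns a dict with "color" (420x560x3 uint8, red, green, blue), "vfov" (degrees; the focal length in pixels is half the picture's height over the tangent of half this angle, whatever the lens; pixels are square), "cx", "cy" (the principal point, pixels), "cam_to_world" (4x4, takes a point from camera to world coordinates). Camera axes: x right, y up, looking along -z (the intrinsics and any distortion apply to the point x, -y, -z); pixel columns grow to the right and rows downward; lengths in m; the calibration is good to about 2 mm. A picture is of the moment at which its call begins. There is no depth.
- sign_off(): hands the job in, once; it reports no verdict.
Trained networks look in the newest picture that a camera, given by its name, has taken for a name from the list of things; names that differ only in an ending like _2 or _b are one class to them, and where a whole thing is asked for, a point or a joint stands for the part that bears it (a point fixed in the world has none). Each returns a list of dicts, best first, with "p" (0 to 1); they miss things now and then, are a little off and sometimes report something else, mostly with a low value. They report only what shows in the picture. A call takes as long as a camera call. They do not tell look-alikes from the thing itself.
- trace(thing, camera): "pixels" (420x560 bool, what is visible of it) and "location" ([column, row] in pixels, amid what is visible of it).
- place_of(thing, camera): "location" ([column, row] in pixels: a listed point, or the origin of a listed thing).
The state is a dict: "time": time; "qpos": joint angles; "dq": joint speeds; "joint_efforts": joint torques, N m; "eef_pos": TCP position; "tcp_rot": TCP orientation; "contact_force": force on the tool from outside, world axes, zero at the start; "wrist_torque": the same for the moment, N m; "opening": opening from 0.0 (shut) to 1.0 (fully open).
Only numpy, scipy, OpenCV 4.12 (cv2) and the standard library are available. Lean on these libraries where they do the work, as an engineer would, in place of code of your own. Each camera call takes 0.05 s, during which the arm holds its last target.

## Working session

There is one attempt and no reset: what is moved stays moved. The work goes in short steps, Python scripts to look and compute and a shell command to move; the robot and the scene stay as the last step left them, time stands still between calls to the robot, and variables do not carry over. Pictures are saved under pics/ and viewed, and the job is handed in when it is done.

```bash
ls; mkdir -p pics
python3 - <<'E'
from plant import *
import cv2
print(get_state())
for n in ("side","top"):
    r=read_camera(n); cv2.imwrite(f"pics/{n}0.png",r["color"][:,:,::-1])
    print({k:v for k,v in r.items() if k!="color"})
E
```

```text
pics
{'time': 0.0, 'qpos': array([-1.33196102e+00,  2.87170200e-01,  1.57818463e+00, -2.72433432e-06,
        1.27861270e+00, -1.50004502e-01]), 'dq': array([ 0.00189312, -0.00239832,  0.00079108, -0.00100588,  0.00064527,
       -0.00027281]), 'joint_efforts': array([ 7.83209234e-04, -4.05972326e+01, -2.92629361e+01, -6.27047666e-05,
        5.78678344e-03, -8.12426691e-06]), 'eef_pos': array([ 0.2557775 , -0.62398836,  0.24693998]), 'tcp_rot': array([ 9.81159140e-01,  1.93197652e-01, -5.40258900e-05, -1.18620926e-03]), 'contact_force': array([-0.43787177,  0.17558988, -0.16390807]), 'wrist_torque': array([ 0.0384471 , -0.01969092, -0.03817753]), 'opening': 0.9975173315751587}
{'vfov': 42.2959837537708, 'cx': 289.3999922461181, 'cy': 213.10404675819728, 'cam_to_world': array([[-0.99438085,  0.08273849, -0.06603838,  0.39955966],
       [-0.10544817, -0.71904907,  0.68691275,  1.04106391],
       [ 0.00934928,  0.69001651,  0.72373324,  1.18094513],
       [ 0.        ,  0.        ,  0.        ,  1.        ]])}
{'vfov': 50.56575052334071, 'cx': 280.7790460582631, 'cy': 208.65866306162297, 'cam_to_world': array([[-0.01234348,  0.9963647 , -0.08429129,  0.36080905],
       [-0.99990237, -0.01174722,  0.00756608,  0.01700182],
       [ 0.00654839,  0.08437645,  0.99641243,  1.48265225],
       [ 0.        ,  0.        ,  0.        ,  1.        ]])}
```

View pics/side0.png

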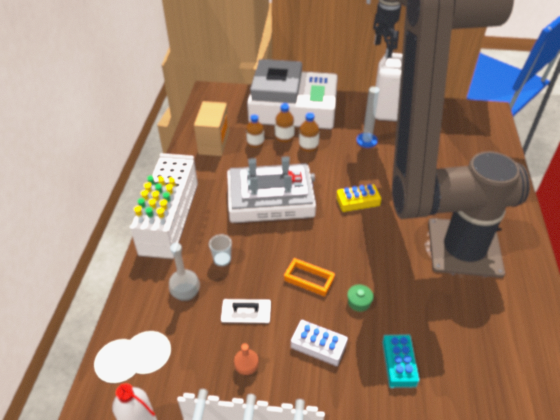

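View pics/top0.png

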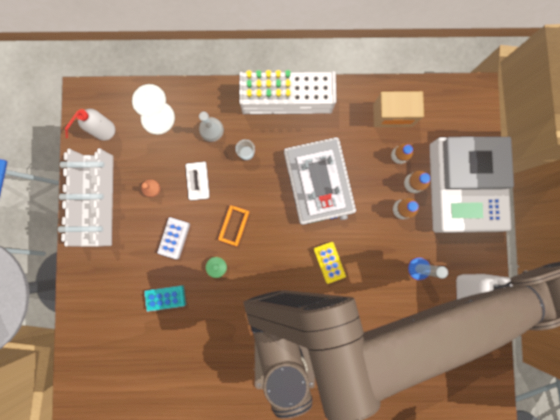

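```bash
cat > h.py <<'E'
from plant import *
import numpy as np, cv2
C={}
def cam(n):
    r=read_camera(n); C[n]=r; return r
def f(r): return r["color"].shape[0]/2/np.tan(np.radians(r["vfov"])/2)
def ray(n,uv):
    r=C[n];F=f(r);uv=np.atleast_2d(uv).astype(float)
    d=np.c_[(uv[:,0]-r["cx"])/F,-(uv[:,1]-r["cy"])/F,-np.ones(len(uv))]
    M=r["cam_to_world"];return M[:3,3],d@M[:3,:3].T
def onz(n,uv,z):
    o,d=ray(n,uv);t=(z-o[2])/d[:,2];return o+d*t[:,None]
def proj(n,P):
    r=C[n];M=r["cam_to_world"];p=(np.atleast_2d(P)-M[:3,3])@M[:3,:3]
    return np.c_[r["cx"]+f(r)*p[:,0]/-p[:,2],r["cy"]-f(r)*p[:,1]/-p[:,2]]
def tri(uv):
    A=np.zeros((3,3));b=np.zeros(3);L=[]
    for n,p in uv.items():
        o,d=ray(n,p);d=d[0]/np.linalg.norm(d[0]);Q=np.eye(3)-np.outer(d,d);A+=Q;b+=Q@o;L.append((o,d))
    x=np.linalg.solve(A,b);return x,[float(np.linalg.norm((np.eye(3)-np.outer(d,d))@(x-o)))*1000 for o,d in L]
E
python3 - <<'E'
from h import *
np.set_printoptions(precision=4,suppress=True)
for n in("side","top"):cam(n)
for t in ("nest","jaw_face","stops","cheeks","block","spacer","cover","bottle_a","beaker","bulb","flask","dish"):
    R={n:place_of(t,n) for n in("side","top")}
    for n in R: print(t,n,[(np.round(q["location"],1).tolist(),round(q["p"],2)) for q in R[n]][:4])
    if R["side"] and R["top"]: print("   tri",*tri({n:R[n][0]["location"] for n in R}))
print(get_state()["time"])
E
```

```text
nest side [([269.1, 181.7], 0.71)]
nest top [([317.9, 181.9], 0.55)]
   tri [ 0.5667 -0.1118  0.0917] [4.762501128641209, 4.76250112864144]
jaw_face side [([287.8, 174.3], 0.59)]
jaw_face top [([324.8, 196.2], 0.74), ([399.9, 206.5], 0.37), ([319.1, 158.5], 0.32)]
   tri [ 0.5163 -0.1308  0.1098] [2.134719863142849, 2.1347198631427515]
stops side [([249.3, 178.7], 0.64), ([257.0, 144.8], 0.41), ([245.4, 313.7], 0.27)]
stops top [([320.9, 158.6], 0.86)]
   tri [ 0.6345 -0.1232  0.0879] [2.4969445485529747, 2.4969445485531296]
cheeks side [([270.7, 168.2], 0.73)]
cheeks top [([321.6, 177.4], 0.85)]
   tri [ 0.5678 -0.119   0.1394] [0.9149358328201517, 0.9149358328200294]
block side [([318.0, 347.6], 0.92), ([398.5, 363.9], 0.85), ([356.3, 198.1], 0.56), ([249.4, 312.9], 0.53)]
block top [([171.4, 236.3], 0.79), ([329.9, 264.4], 0.66), ([168.7, 293.2], 0.63)]
   tri [0.3943 0.3679 0.011 ] [3.7232970990906127, 3.723297099090772]
spacer side [([309.0, 281.6], 0.8)]
spacer top [([234.7, 225.2], 0.78)]
   tri [ 0.4308  0.1609 -0.0078] [2.3144564341008707, 2.3144564341007796]
cover side [([2
[... 309 characters left out ...]
8.9], 0.53)]
   tri [ 0.6162 -0.4487 -0.0625] [41.88534866859545, 41.88534866859525]
beaker side [([223.6, 260.9], 0.64)]
beaker top [([243.0, 152.4], 0.51)]
   tri [0.6716 0.1302 0.0103] [4.742116013400335, 4.742116013400588]
bulb side [([247.3, 366.2], 0.91)]
bulb top [([153.3, 187.6], 0.78), ([403.7, 207.3], 0.28)]
   tri [0.5573 0.4312 0.0039] [4.265505714042217, 4.265505714042057]
flask side [([186.3, 292.3], 0.74)]
flask top [([211.8, 131.5], 0.71), ([217.0, 264.4], 0.6)]
   tri [ 0.7495  0.2366 -0.0012] [2.4292491926406625, 2.4292491926405173]
dish side [([360.0, 301.9], 0.96)]
dish top [([214.7, 266.0], 0.84)]
   tri [0.2955 0.2252 0.012 ] [3.4598165316366702, 3.4598165316367795]
1.4
```

```bash
cat >> h.py <<'E'
import pickle
def snap(tag):
    for n in("side","top"): cam(n)
    pickle.dump(C,open(f"{tag}.pkl","wb"))
def load(tag): C.update(pickle.load(open(f"{tag}.pkl","rb")))
def crop(n,u,v,w,h,s): 
    im=C[n]["color"][:,:,::-1];u=int(max(u-w//2,0));v=int(max(v-h//2,0))
    return cv2.resize(im[v:v+h,u:u+w],None,fx=s,fy=s,interpolation=cv2.INTER_CUBIC)
E
python3 - <<'E'
from h import *
snap("s0")
cv2.imwrite("pics/c1.png",np.hstack([crop("side",270,185,110,90,3.6),crop("top",320,180,110,90,3.6)]))
a=np.hstack([crop("side",318,343,66,66,6),crop("top",173,238,66,66,6)])
cv2.imwrite("pics/c2.png",a)
a=np.vstack([np.hstack([crop("side",309,278,66,50,6),crop("top",234,225,66,50,6)]),np.hstack([crop("side",246,311,66,50,6),crop("top",197,181,66,50,6)])])
cv2.imwrite("pics/c3.png",a)
E
```

```text
(no output)
```

View pics/c1.png

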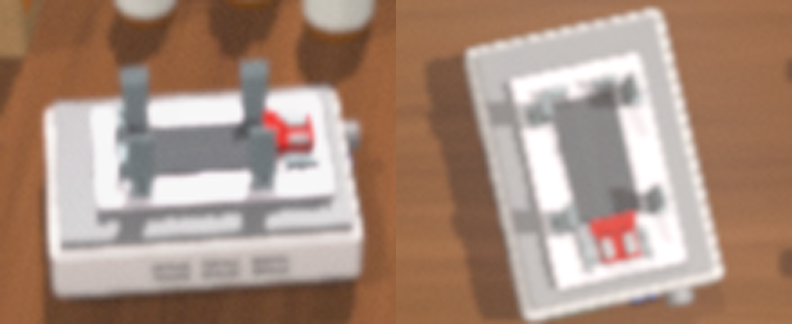

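View pics/c2.png

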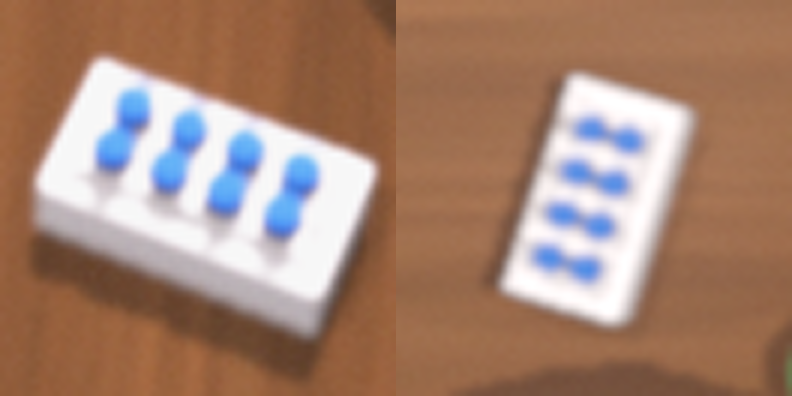

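View pics/c3.png

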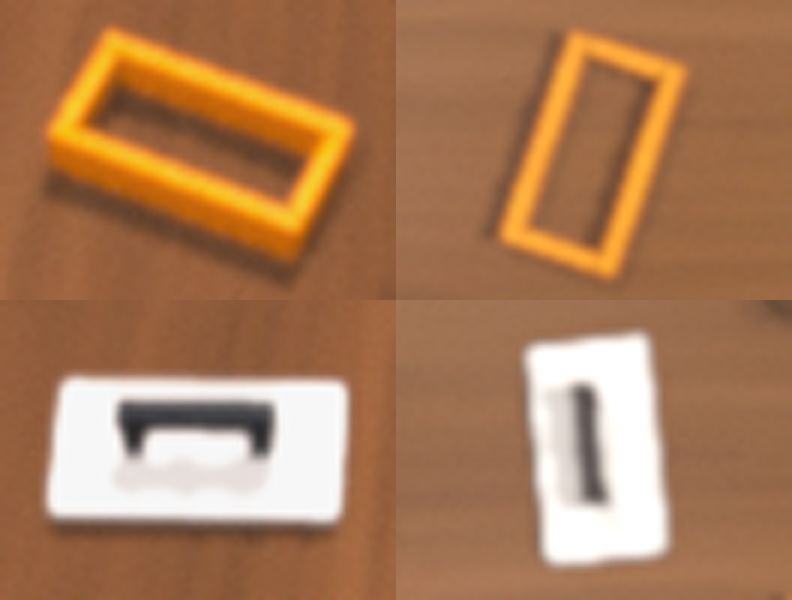

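```bash
cat > fit.py <<'E'
from h import *
from scipy.optimize import minimize
def box(lx,ly,z0,z1):
    return np.array([[sx*lx/2,sy*ly/2,z] for sx in(-1,1) for sy in(-1,1) for z in(z0,z1)])
def sil(n,V,p,z=0,S=4,shape=(420,560)):
    c,s=np.cos(p[2]),np.sin(p[2])
    P=np.c_[V[:,0]*c-V[:,1]*s+p[0],V[:,0]*s+V[:,1]*c+p[1],V[:,2]+z]
    uv=(proj(n,P)+.5)*S-.5   # upscaled
    h=cv2.convexHull(uv.astype(np.float32))
    im=np.zeros((shape[0]*S,shape[1]*S),np.uint8)
    cv2.fillConvexPoly(im,np.round(h*16).astype(np.int32),1,shift=4)
    return im
def fit(masks,V,p0,z=0,S=4):
    # masks: dict n->bool; filled hull masks
    M={}
    for n,m in masks.items():
        M[n]=cv2.resize(m.astype(np.float32),None,fx=S,fy=S,interpolation=cv2.INTER_LINEAR)>.5
    def cost(q):
        p=[q[0]/1000,q[1]/1000,q[2]/50]
        return sum((sil(n,V,p,z,S).astype(bool)^M[n]).sum()/max(M[n].sum(),1) for n in M)
    x0=np.array([p0[0]*1000,p0[1]*1000,p0[2]*50])
    sx=np.vstack([x0]+[x0+d for d in np.eye(3)*6])
    r=minimize(cost,x0,method="Nelder-Mead",options=dict(initial_simplex=sx,xatol=.05,fatol=1e-5))
    sx=np.vstack([r.x]+[r.x-d for d in np.eye(3)*2])
    r=minimize(cost,r.x,method="Nelder-Mead",options=dict(initial_simplex=sx,xatol=.03,fatol=1e-5))
    return np.array([r.x[0]/1000,r.x[1]/1000,r.x[2]/50]),r.fun
E
python3 - <<'E'
from fit import *
np.set_printoptions(precision=4,suppress=True)
snap("s0")
mk={}
sel={"block":{"side":(318,343),"top":(173,238)},"spacer":{"side":(309,278),"top":(234,225)},"cover":{"side":(246,311),"top":(197,181)},"nest":{"side":(270,190),"top":(320,180)}}
for t in sel:
  for n in ("side","top"):
    L=trace(t,n)
    print(t,n,[(np.round(q["location"]).tolist(),round(q["p"],2),int(q["pixels"].sum())) for q in L][:4])
    L=[q for q in L if np.hypot(*(np.array(q["location"])-sel[t][n]))<15]
    if L: mk[t,n]=L[0]["pixels"]
pickle.dump(mk,open("mk.pkl","wb"))
E
```

```text
block side [([402.0, 364.0], 0.95, 1555), ([358.0, 197.0], 0.78, 919), ([316.0, 343.0], 0.63, 1502), ([298.0, 179.0], 0.3, 148)]
block top [([329.0, 265.0], 0.95, 773), ([172.0, 238.0], 0.62, 819), ([166.0, 296.0], 0.61, 806)]
spacer side [([312.0, 274.0], 0.7, 661), ([310.0, 134.0], 0.63, 612)]
spacer top [([154.0, 187.0], 0.58, 259), ([242.0, 224.0], 0.53, 289)]
cover side [([248.0, 311.0], 0.55, 1066), ([305.0, 281.0], 0.46, 726)]
cover top [([199.0, 182.0], 0.7, 712)]
nest side [([269.0, 195.0], 0.75, 4562), ([311.0, 274.0], 0.58, 707)]
nest top [([316.0, 182.0], 0.97, 4393)]
```

```bash
cat >> fit.py <<'E'
def seg(n,u,v,kind,w=60):
    im=C[n]["color"];hsv=cv2.cvtColor(im,cv2.COLOR_RGB2HSV).astype(int)
    r,g,b=[im[:,:,i].astype(int) for i in range(3)]
    if kind=="white": m=(hsv[:,:,1]<70)|(b>150)
    elif kind=="orange": m=((r-b)>130)
    out=np.zeros(m.shape,np.uint8);sl=np.s_[v-w//2:v+w//2,u-w//2:u+w//2];out[sl]=m[sl]
    k,l,st,_=cv2.connectedComponentsWithStats(out)
    i=1+np.argmax(st[1:,4]);out=(l==i).astype(np.uint8)
    cs,_=cv2.findContours(out,cv2.RETR_EXTERNAL,cv2.CHAIN_APPROX_NONE)
    o2=np.zeros_like(out);cv2.drawContours(o2,cs,-1,1,-1)
    return o2.astype(bool)
E
python3 - <<'E'
from fit import *
np.set_printoptions(precision=4,suppress=True)
load("s0")
sel={"block":((318,343),(173,238),"white",box(.12,.064,0,.032),(.395,.368,1.2+1.57/2)),
"spacer":((309,278),(234,225),"orange",box(.12,.064,0,.024),(.432,.161,1.2)),
"cover":((246,311),(197,181),"white",np.vstack([box(.12,.064,.005,.011)]),(.575,.284,0.))}
out=[]
for t,(a,b,k,V,p0) in sel.items():
    M={"side":seg("side",*a,k),"top":seg("top",*b,k)}
    # yaw guess from top
    def try_(MM):
        return min((fit(MM,V,(p0[0],p0[1],y)) for y in (-.3,.1,-.7)),key=lambda r:r[1])
    for MM in (M,{"side":M["side"]},{"top":M["top"]}):
        print(t,list(MM),*try_(MM),[int(m.sum()) for m in MM.values()])
    p=try_(M)[0]
    row=[]
    for n,(u,v) in (("side",a),("top",b)):
        s=8;w=50
        im=crop(n,u,v,w,w,s).copy()
        for MSK,col in ((cv2.resize(M[n].astype(np.uint8),None,fx=s,fy=s,interpolation=0),(0,255,0)),(sil(n,V,p,0,s),(0,0,255))):
            cs,_=cv2.findContours(MSK[(v-w//2)*s:(v+w//2)*s,(u-w//2)*s:(u+w//2)*s].copy(),0,2)
            cv2.drawContours(im,cs,-1,col,1)
        row.append(im)
    out.append(np.hstack(row))
cv2.imwrite("pics/f1.png",cv2.resize(np.vstack(out),None,fx=.5,fy=.5,interpolation=cv2.INTER_AREA))
E
```

```text
block ['side', 'top'] [ 0.3904  0.3578 -0.3135] 0.19263345009038768 [1663, 931]
block ['side'] [ 0.3903  0.3561 -0.307 ] 0.055593143888137124 [1663]
block ['top'] [ 0.3927  0.3611 -0.3259] 0.11496105291431641 [931]
spacer ['side', 'top'] [ 0.432   0.1604 -0.3467] 0.18519561782658306 [1185, 791]
spacer ['side'] [ 0.4308  0.1569 -0.3435] 0.03334036716606879 [1185]
spacer ['top'] [ 0.4322  0.1629 -0.3306] 0.04900411002213089 [791]
cover ['side', 'top'] [0.5811 0.283  0.0901] 0.23199930168586244 [1199, 829]
cover ['side'] [0.5802 0.2822 0.1098] 0.08644421272158498 [1199]
cover ['top'] [0.5825 0.2848 0.1034] 0.13868778280542987 [829]
```

View pics/f1.png

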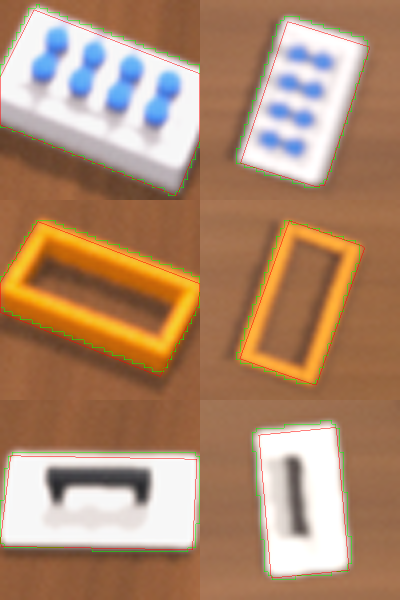

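Run:
```python
from h import *
load("s0")
g=cv2.GaussianBlur(C["top"]["color"].astype(float),(0,0),1)
s=g[:,:,0]-g[:,:,2]  # brownness
d=np.diff(s,axis=0)
X=[];Y=[]
for x in list(range(75,235,8))+list(range(340,378,8))+list(range(430,500,8)):
    c=d[60:95,x];i=np.argmax(c);
    if 0<i<len(c)-1:
        o=.5*(c[i-1]-c[i+1])/(c[i-1]-2*c[i]+c[i+1]);X.append(x);Y.append(60.5+i+o)
X=np.array(X);Y=np.array(Y);p=np.polyfit(X,Y,1);print("top edge resid",np.round(Y-np.polyval(p,X),1))
p=np.polyfit(X,Y,2);print(p)
d=np.diff(s,axis=1);X=[];Y=[]
for y in range(90,410,12):
    c=d[y,35:85];i=np.argmax(c)
    if 0<i<len(c)-1: X.append(35.5+i);Y.append(y)
p=np.polyfit(Y,X,1);print("left",np.round(X-np.polyval(p,Y),1))
```

```text
top edge resid [-0.1 -0.1 -0.1 -0.1 -0.3 -0.2 -0.2 -0.3 -0.3 -0.1 -0.1 -0.1 -0.  -0.
  0.   0.1  0.3  0.1  0.1  0.2  0.7  0.6  0.7  0.8  0.4  0.4  0.7  0.7
  0.7  0.7  0.5 -6.5  0.4  0.4]
[-2.36607912e-05  1.85533954e-03  7.58824219e+01]
left [-2.  -1.5 11.   3.5 -2.  -1.5 -3.  -1.5 -1.  -2.6 -1.1 -0.6 -0.1 -0.6
 -0.1 -0.6 -0.1  0.4 -0.1  0.4  0.9  0.4  0.9  1.4  0.9 -4.6  2.9]
```

```bash
cat > nest.py <<'E'
from h import *
from scipy.optimize import least_squares
pts={"nest":(0,0,0),"jaw_face":(-.055,0,.018),"stops":(.06,0,.020),"cheeks":(0,0,.044)}
obs={"nest":{"side":(269.1,181.7),"top":(317.9,181.9)},"jaw_face":{"side":(287.8,174.3),"top":(324.8,196.2)},"stops":{"side":(249.3,178.7),"top":(320.9,158.6)},"cheeks":{"side":(270.7,168.2),"top":(321.6,177.4)}}
def T(p,V):
    V=np.atleast_2d(np.array(V,float));c,s=np.cos(p[2]),np.sin(p[2])
    return np.c_[V[:,0]*c-V[:,1]*s+p[0],V[:,0]*s+V[:,1]*c+p[1],V[:,2]+.087]
def draw(n,p,u,v,w,h,s,dx=(0,0)):
    im=crop(n,u,v,w,h,s).copy();o=np.array([u-w//2,v-h//2])
    def L(a,b,col):
        q=((proj(n,T(p,[a,b]))+dx+.5-o)*s).astype(int);cv2.line(im,tuple(map(int,q[0])),tuple(map(int,q[1])),col,1,cv2.LINE_AA)
    def R(c,col):
        for i in range(len(c)):L(c[i],c[(i+1)%len(c)],col)
    R([(-.056,-.03,0),(.056,-.03,0),(.056,.03,0),(-.056,.03,0)],(0,255,255))
    L((-.055,-.021,.018),(-.055,.021,.018),(0,255,0))
    for y in(-.022,.022): R([(.06,y-.01,0),(.06,y+.01,0),(.06,y+.01,.02),(.06,y-.01,.02)],(255,0,255))
    for sx in(-1,1):
        for sy in(-1,1):
            R([(sx*.038,sy*.0335,0),(sx*.06,sy*.0335,0),(sx*.06,sy*.0335,.044),(sx*.038,sy*.0335,.044)],(255,0,0))
    return im
E
python3 - <<'E'
from nest import *
np.set_printoptions(precision=4,suppress=True)
load("s0")
for cs in (("side","top"),("side",),("top",)):
    def res(p): return np.concatenate([(proj(n,T(p,pts[k]))[0]-obs[k][n]) for k in pts for n in cs])
    r=least_squares(res,[.57,-.12,.2],loss="soft_l1");print(cs,r.x,np.round(r.fun,1))
    if len(cs)==2:p=r.x
cv2.imwrite("pics/n1.png",np.hstack([draw("side",p,270,180,100,80,4),draw("top",p,320,178,100,80,4)]))
E
```

```text
('side', 'top') [ 0.5701 -0.1204  0.1971] [ 0.8 -0.6  2.5 -2.4  0.8  1.2 -0.  -0.5 -0.  -1.5 -4.   1.4 -1.   1.7
  0.2 -0. ]
('side',) [ 0.5708 -0.1207  0.3047] [ 0.6 -0.7  0.3 -0.2 -0.  -0.1 -1.2  1.6]
('top',) [ 0.5696 -0.1222  0.0722] [ 3.1 -2.2 -1.6  0.  -1.   1.2  0.8  0.1]
```

View pics/n1.png

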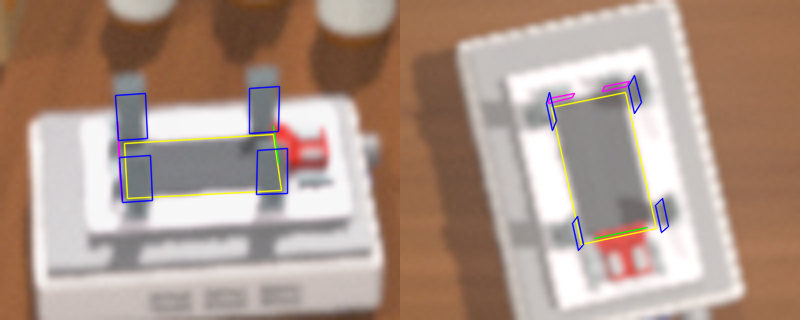

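```bash
python3 - <<'E'
from fit import *
np.set_printoptions(precision=4,suppress=True)
load("s0")
M={"side":seg("side",270,192,"white",110),"top":seg("top",320,180,"white",110)}
for n in M: print(n,M[n].sum())
for h in (.07,.08,.087):
  V=box(.25,.18,0,h)
  for MM in (M,{"top":M["top"]},{"side":M["side"]}):
    print(h,list(MM),*fit(MM,V,(.57,-.12,.2)))
E
python3 - <<'E'
from nest import *
load("s0")
# pad: dark mask in top/side
im={}
for n,(u,v) in (("side",(270,180)),("top",(320,178))):
    c=C[n]["color"];m=(c.max(2)<125)&((c.max(2).astype(int)-c.min(2))<25)
    print(n,c[180,318] if n=="top" else c[182,269])
    b=np.zeros(m.shape,np.uint8);b[v-40:v+40,u-50:u+50]=m[v-40:v+40,u-50:u+50]
    im[n]=cv2.resize(b[v-40:v+40,u-50:u+50]*255,None,fx=4,fy=4,interpolation=0)
for s,f_ in (("l",0),):
    cv2.imwrite("pics/n2.png",np.vstack([np.hstack([crop("side",270,180,100,80,4),crop("top",320,178,100,80,4)]),cv2.cvtColor(np.hstack([im["side"],im["top"]]),8)])[:600])
E
```

```text
side 4861
top 4618
0.07 ['side', 'top'] [ 0.5717 -0.1212  0.2118] 0.1297122527654225
0.07 ['top'] [ 0.5723 -0.1203  0.2098] 0.026785230902495804
0.07 ['side'] [ 0.5733 -0.1326  0.2067] 0.07789435786658437
0.08 ['side', 'top'] [ 0.5712 -0.12    0.2079] 0.14772177433215558
0.08 ['top'] [ 0.5707 -0.1195  0.2069] 0.020735206539981593
0.08 ['side'] [ 0.5742 -0.1324  0.2089] 0.10173327161446279
0.087 ['side', 'top'] [ 0.5705 -0.1192  0.2043] 0.1728742230916638
0.087 ['top'] [ 0.5695 -0.1192  0.2048] 0.022535325645606626
0.087 ['side'] [ 0.5739 -0.1324  0.2063] 0.12042894615028545
side [128 128 133]
top [140 139 139]
```

View pics/n2.png

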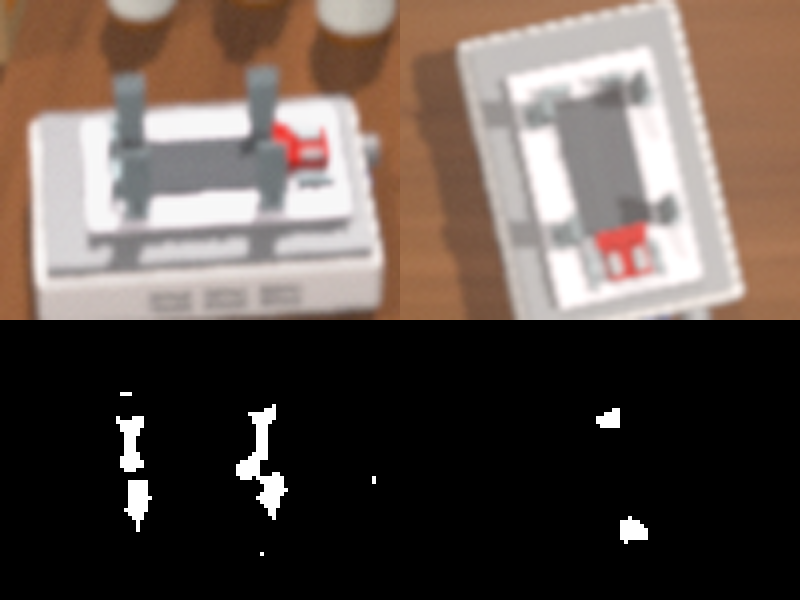

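Run:
```python
from nest import *
load("s0")
p=[.5725,-.120,.207]
cv2.imwrite("pics/n3.png",np.vstack([np.hstack([draw("side",p,268,175,65,50,6),draw("top",p,320,178,65,50,6)]),np.hstack([crop("side",268,175,65,50,6),crop("top",320,178,65,50,6)])]))
```

```text
(no output)
```

View pics/n3.png

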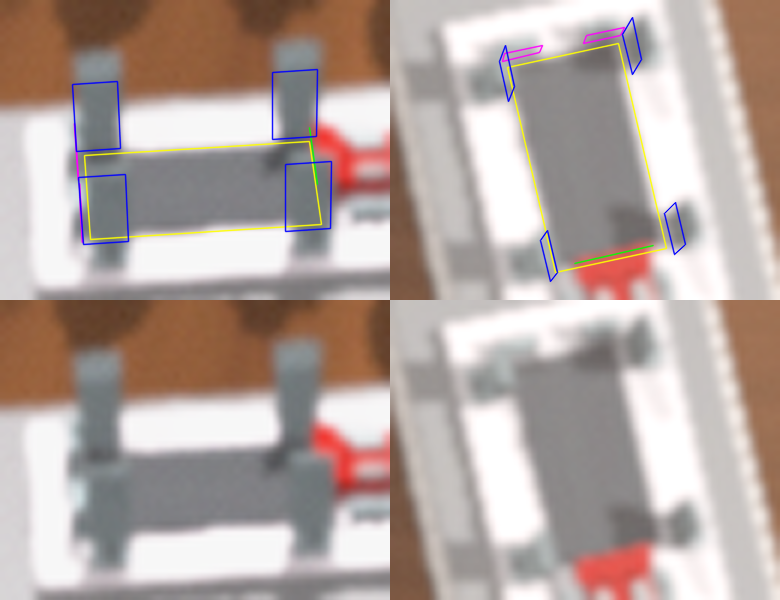

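```bash
cat > plan.py <<'E'
import numpy as np
from scipy.spatial.transform import Rotation as R
from plant import get_state
def down(a): # tool x at angle a (rad), z down
    return R.from_matrix(np.array([[np.cos(a),np.sin(a),0],[np.sin(a),-np.cos(a),0],[0,0,-1]]).T)
def ang(Rt): 
    x=Rt.as_matrix()[:,0];return np.arctan2(x[1],x[0])
def plan(wps,grip,start=None,dec=2):
    """wps: list of (pos, Rot) successive row targets; prints rows"""
    if start is None:
        s=get_state();p=np.array(s["eef_pos"]);q=R.from_quat(s["tcp_rot"])
    else: p,q=start
    rows=[]
    for P,Q in wps:
        t=np.round(q.inv().apply(np.array(P)-p)*100,dec); w=np.round(np.degrees((q.inv()*Q).as_rotvec()),1)
        rows.append([grip]+t.tolist()+w.tolist())
        p=p+q.apply(t/100);q=q*R.from_rotvec(np.radians(w))
    for i in range(0,len(rows),5): print(str(rows[i:i+5]).replace(" ","").replace("-0.0,","0,").replace("0.0,","0,").replace("0.0]","0]"))
    mt=max(np.linalg.norm(r[1:4]) for r in rows);mw=max(np.linalg.norm(r[4:]) for r in rows)
    print("max shift cm",round(mt,2),"turn",round(mw,1),"end",np.round(p,4),round(float(ang(q)),4))
    return p,q
def interp(p0,a0,p1,a1,n,arc=False):
    out=[]
    for i in range(1,n+1):
        f=i/n
        if arc:
            z0,z1=np.arctan2(p0[1],p0[0]),np.arctan2(p1[1],p1[0]);r=np.hypot(*p0[:2])*(1-f)+f*np.hypot(*p1[:2]);z=z0+(z1-z0)*f
            P=[r*np.cos(z),r*np.sin(z),p0[2]*(1-f)+p1[2]*f]
        else: P=np.array(p0)*(1-f)+np.array(p1)*f
        out.append((P,down(a0*(1-f)+a1*f)))
    return out
E
python3 - <<'E'
from h import *; from plan import *
load("s0")
print(tri({"side":(373,90),"top":(442,272)}),tri({"side":(367,141),"top":(417,268)}))
for _ in range(3): print(get_state()["eef_pos"],ang(R.from_quat(get_state()["tcp_rot"])))
s=get_state();p0=np.array(s["eef_pos"]);a0=ang(R.from_quat(s["tcp_rot"]))
w=interp(p0,a0,[.3,-.66,.32],a0,2)
b=[.3925,.3585]
w+=interp([.3,-.66,.32],a0,[*b,.22],np.pi-.315,28,arc=True)
plan(w,-1)
E
```

```text
(array([ 0.28196236, -0.45030213,  0.20675472]), [0.04725972054683525, 0.04725972054689782]) (array([ 0.28125838, -0.44055881,  0.00911993]), [2.6619347074642556, 2.6619347074644253])
[ 0.25590714 -0.62460404  0.24835428] 0.388800659913704
[ 0.25590714 -0.62460404  0.24835428] 0.388800659913704
[ 0.25590714 -0.62460404  0.24835428] 0.388800659913704
[[-1,1.37,2.47,-3.58,0,0,0],[-1,1.37,2.48,-3.58,0,0,0],[-1,4.79,-1.04,0.35,0,0,-5.0],[-1,4.77,-0.93,0.36,0,0,-5.0],[-1,4.74,-0.85,0.36,0,0,-5.0]]
[[-1,4.7,-0.74,0.35,0,0,-5.0],[-1,4.68,-0.65,0.36,0,0,-4.9],[-1,4.64,-0.57,0.36,0,0,-5.0],[-1,4.6,-0.48,0.35,0,0,-5.0],[-1,4.56,-0.38,0.36,0,0,-5.0]]
[[-1,4.53,-0.3,0.36,0,0,-5.0],[-1,4.49,-0.22,0.36,0,0,-5.0],[-1,4.44,-0.13,0.35,0,0,-5.0],[-1,4.4,-0.05,0.36,0,0,-5.0],[-1,4.35,0.03,0.36,0,0,-4.9]]
[[-1,4.3,0.1,0.35,0,0,-5.0],[-1,4.26,0.18,0.36,0,0,-5.0],[-1,4.21,0.25,0.36,0,0,-5.0],[-1,4.15,0.33,0.35,0,0,-5.0],[-1,4.1,0.4,0.36,0,0,-5.0]]
[[-1,4.06,0.46,0.36,0,0,-5.0],[-1,3.99,0.53,0.35,0,0,-5.0],[-1,3.94,0.6,0.36,0,0,-5.0],[-1,3.89,0.66,0.36,0,0,-4.9],[-1,3.82,0.71,0.36,0,0,-5.0]]
[[-1,3.77,0.78,0.35,0,0,-5.0],[-1,3.71,0.83,0.36,0,0,-5.0],[-1,3.66,0.88,0.36,0,0,-5.0],[-1,3.59,0.94,0.35,0,0,-5.0],[-1,3.53,0.99,0.36,0,0,-5.0]]
max shift cm 4.91 turn 5.0 end [0.3925 0.3585 0.22  ] 2.827
```

Candidates for the block are the silver one at side (318,343) / top (173,238), the turquoise one at side (401,360) and the yellow one at side (358,197). I chose the silver one, since the aluminium description fits, and crop c2 shows a silver body with 8 blue caps. The spacer (309,278) and cover (246,311) are each the only one of their kind.

```bash
python3 -m crank '[[-1,1.4,2.5,-3.6,0,0,0],[-1,1.4,2.5,-3.6,0,0,0],[-1,4.8,-1.0,0.3,0,0,-5],[-1,4.8,-0.9,0.3,0,0,-5],[-1,4.7,-0.8,0.4,0,0,-5]]'
python3 -m crank '[[-1,4.7,-0.7,0.4,0,0,-5],[-1,4.7,-0.7,0.4,0,0,-5],[-1,4.6,-0.6,0.4,0,0,-5],[-1,4.6,-0.5,0.3,0,0,-5],[-1,4.6,-0.4,0.4,0,0,-5]]'
python3 -m crank '[[-1,4.5,-0.3,0.4,0,0,-5],[-1,4.5,-0.2,0.4,0,0,-5],[-1,4.4,-0.1,0.3,0,0,-5],[-1,4.4,-0.1,0.4,0,0,-5],[-1,4.4,0,0.4,0,0,-5]]'
python3 -m crank '[[-1,4.3,0.1,0.4,0,0,-5],[-1,4.3,0.2,0.4,0,0,-5],[-1,4.2,0.3,0.4,0,0,-5],[-1,4.2,0.3,0.3,0,0,-5],[-1,4.1,0.4,0.4,0,0,-5]]'
```

```text
time: 2.5
eef_pos: [0.4167, -0.5704, 0.3107]
tcp_rot: [0.947, 0.321, 0.0, 0.001]
contact_force: [0.0, -0.7, -0.1]
opening: 1.004
time: 3.0
eef_pos: [0.5522, -0.3803, 0.2913]
tcp_rot: [0.855, 0.519, 0.0, 0.0]
contact_force: [0.1, 0.2, 0.3]
opening: 0.996
time: 3.5
eef_pos: [0.6124, -0.1677, 0.2723]
tcp_rot: [0.722, 0.691, 0.0, 0.0]
contact_force: [0.6, -0.6, -0.3]
opening: 0.999
time: 4.0
eef_pos: [0.5985, 0.0423, 0.2535]
tcp_rot: [0.556, 0.831, 0.0, 0.0]
contact_force: [-0.2, 0.4, 0.2]
opening: 1.002
```

```bash
python3 -m crank '[[-1,4.1,0.5,0.4,0,0,-5],[-1,4,0.5,0.3,0,0,-5],[-1,3.9,0.6,0.4,0,0,-5],[-1,3.9,0.7,0.4,0,0,-5],[-1,3.8,0.7,0.4,0,0,-5]]'
python3 -m crank '[[-1,3.8,0.8,0.3,0,0,-5],[-1,3.7,0.8,0.4,0,0,-5],[-1,3.7,0.9,0.4,0,0,-5],[-1,3.6,0.9,0.3,0,0,-5],[-1,3.5,1,0.4,0,0,-5]]'
python3 -m crank '[[-1,0,0,0,0,0,0],[-1,0,0,0,0,0,0]]'
python3 - <<'E'
from h import *; from plan import *
s=get_state();print(s["eef_pos"],ang(R.from_quat(s["tcp_rot"])),s["qpos"])
snap("s1")
cv2.imwrite("pics/s1.png",np.hstack([crop("side",318,300,130,190,3),crop("top",190,240,130,190,3)]))
E
```

```text
time: 4.5
eef_pos: [0.5189, 0.224, 0.2344]
tcp_rot: [0.363, 0.932, 0.0, 0.0]
contact_force: [0.5, 1.1, -0.4]
opening: 1.001
time: 5.0
eef_pos: [0.3893, 0.3593, 0.2166]
tcp_rot: [0.152, 0.988, 0.0, 0.0]
contact_force: [-0.0, 0.1, 0.2]
opening: 1.0
time: 5.2
eef_pos: [0.3901, 0.3585, 0.2165]
tcp_rot: [0.154, 0.988, -0.0, 0.0]
contact_force: [1.2, 0.6, 0.4]
opening: 1.0
[0.39010719 0.35848229 0.21650286] 2.8333414198078346 [ 5.51768227e-01 -6.04249497e-03  1.96258382e+00 -5.04912383e-04
  1.18451384e+00 -7.10586804e-01]
```

View pics/s1.png

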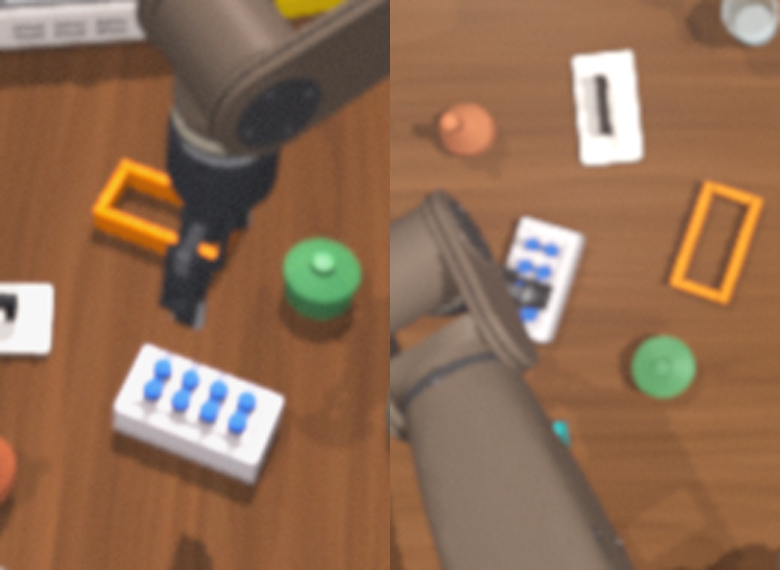

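```bash
python3 -m crank '[[-1,0,0,5,0,0,0.4],[-1,0,0,5,0,0,0],[-1,0,0,4,0,0,0],[-1,0,0,0,0,0,0]]'
python3 - <<'E'
from h import *; from plan import *
s=get_state();print(s["eef_pos"],ang(R.from_quat(s["tcp_rot"])))
snap("s2")
cv2.imwrite("pics/s2.png",np.hstack([crop("side",318,330,80,80,5),crop("top",180,240,80,80,5)]))
E
```

```text
time: 5.7
eef_pos: [0.3873, 0.3546, 0.0702]
tcp_rot: [0.159, 0.987, -0.004, -0.005]
contact_force: [-1.3, -0.8, -0.7]
opening: 1.0
[0.38731268 0.35456971 0.07018964] 2.822570220822353
```

View pics/s2.png

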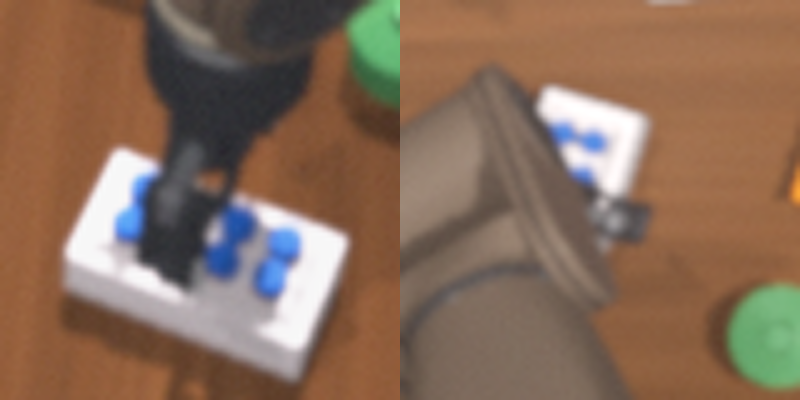

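```bash
python3 -m crank '[[-1,0,0,0,0,0,0],[-1,0,0,0,0,0,0]]'
python3 - <<'E'
from h import *; from plan import *
s=get_state();p=s["eef_pos"];q=R.from_quat(s["tcp_rot"]);print(p,ang(q),s["qpos"],s["dq"])
load("s2")
# where TCP & fingertips project
M=q.as_matrix()
for d in (.0425,-.0425): print([proj(n,p+M[:,1]*d+M[:,2]*.004).round(1).tolist() for n in("side","top")])
plan([([.391,.3585,.068],down(np.pi-.315))],-1)
E
```

```text
time: 6.0
eef_pos: [0.3926, 0.3592, 0.0795]
tcp_rot: [0.158, 0.987, 0.002, 0.002]
contact_force: [0.1, -0.3, 0.3]
opening: 0.996
[0.39264048 0.35920606 0.07953027] 2.824794912730014 [ 5.50214091e-01  1.79403920e-01  2.04477034e+00 -4.38508772e-05
  9.11406661e-01 -7.03766667e-01] [ 4.53392384e-03  1.15640514e-03  9.71903718e-03  4.48479796e-06
 -3.70099177e-03 -4.04965165e-05]
[[[311.7, 344.7]], [[156.4, 233.5]]]
[[[325.4, 315.9]], [[182.0, 241.6]]]
[[-1,0.14,-0.12,1.15,0.3,0.2,-0.1]]
max shift cm 1.16 turn 0.4 end [0.391  0.3585 0.068 ] 2.8265
```

```bash
python3 -m crank '[[-1,0.1,-0.1,2,0.2,0.2,0],[-1,0,0,2,0,0,0],[-1,0,0,1.9,0,0,0],[-1,0,0,0,0,0,0],[-1,0,0,0,0,0,0]]'
python3 - <<'E'
from h import *; from plan import *
s=get_state();p=s["eef_pos"];q=R.from_quat(s["tcp_rot"]);print(p,ang(q),s["contact_force"])
cam("side")
cv2.imwrite("pics/s3.png",crop("side",318,330,80,80,6))
E
```

```text
time: 6.5
eef_pos: [0.3898, 0.358, 0.0188]
tcp_rot: [0.157, 0.988, -0.001, -0.001]
contact_force: [0.4, 0.1, -0.3]
opening: 0.998
[0.38984395 0.35800246 0.01879204] 2.825417505322035 [ 0.36407793  0.14371348 -0.340144  ]
```

View pics/s3.png

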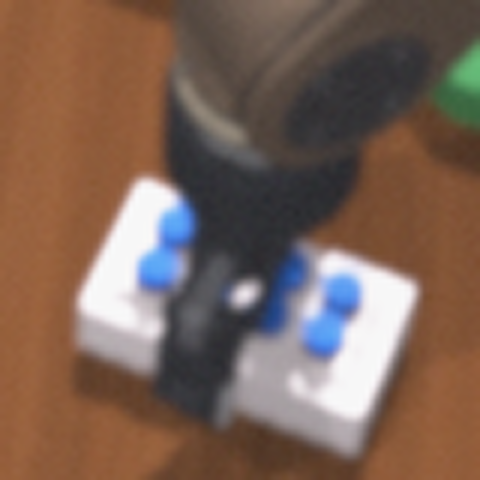

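Run:
```python
from h import *
load("s2")
print(onz("side",[(278+250/6-.5,290+280/6-.5)],.046))
# unoccluded image s0 caps
load("s0")
for n,(u,v) in (("side",(318,343)),("top",(173,238))):
    c=C[n]["color"].astype(int);m=((c[:,:,2]-c[:,:,0])>60).astype(np.uint8)
    b=np.zeros_like(m);b[v-25:v+25,u-28:u+28]=m[v-25:v+25,u-28:u+28]
    ys,xs=np.nonzero(b);print(n,len(xs),onz(n,[(xs.mean(),ys.mean())],.044))
```

```text
[[0.39021703 0.35762994 0.046     ]]
side 281 [[0.39037795 0.35754088 0.044     ]]
top 123 [[0.39118444 0.359845   0.044     ]]
```

```bash
python3 -m crank '[[1,0,0,0,0,0,0],[1,0,0,0,0,0,0],[1,0,0,0,0,0,0],[1,0,0,0,0,0,0],[1,0,0,0,0,0,0]]' 100
```

```text
time: 7.05
eef_pos: [0.3904, 0.3584, 0.0195]
tcp_rot: [0.157, 0.988, -0.0, -0.001]
contact_force: [-0.9, 0.6, 6.0]
opening: 0.728
```

```bash
python3 -m crank '[[1,0,0,-1,0,0,0],[1,0,0,-2,0,0,0],[1,0,0,-3,0,0,0],[1,0,0,-3,0,0,0],[1,0,0,0,0,0,0]]'
python3 - <<'E'
from h import *; from plan import *
s=get_state();p=s["eef_pos"];q=R.from_quat(s["tcp_rot"]);print(p,ang(q),s["contact_force"],s["wrist_torque"])
snap("s4")
cv2.imwrite("pics/s4.png",np.hstack([crop("side",312,310,80,80,5),crop("top",180,240,80,80,5)]))
E
```

```text
time: 7.55
eef_pos: [0.3912, 0.3588, 0.1109]
tcp_rot: [0.157, 0.988, 0.001, 0.001]
contact_force: [2.1, 1.1, -7.9]
opening: 0.731
[0.39122565 0.35883818 0.1108632 ] 2.825361024468276 [ 2.14095435  1.09950894 -7.9429578 ] [ 0.10343547 -0.14487045  0.02030306]
```

View pics/s4.png

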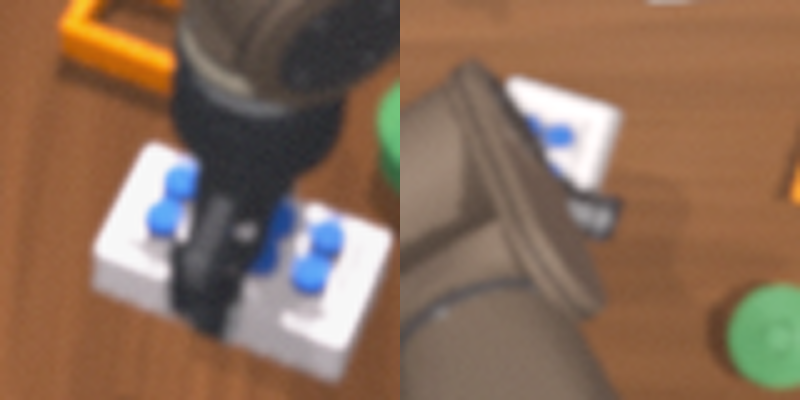

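```bash
cat >> plan.py <<'E'
NEST=[.5725,-.1205,.207]
def btool(dx,dy,dz,th,H=.0195,nest=None,dyaw=0.):
    """TCP pose for block origin at nest-frame (dx,dy,dz), tilt th deg jaw end low"""
    n=nest or NEST; Rb=R.from_euler("z",n[2]+dyaw)*R.from_euler("y",-th,degrees=True)
    O=np.array([n[0],n[1],.087])+R.from_euler("z",n[2]).apply([dx,dy,dz])
    Q=Rb*R.from_matrix(np.diag([-1.,1,-1]))
    return O+Rb.apply([0,0,H]),Q
E
python3 - <<'E'
from plan import *
s=get_state();p=s["eef_pos"];q=R.from_quat(s["tcp_rot"])
P,Q=btool(.010,0,.080,0)
a=ang(Q)%(2*np.pi);print(P,a)
w=interp(p,ang(q),[.42,.33,.19],ang(q),2)+interp([.42,.33,.19],ang(q),P,a,11)
plan(w,1)
E
```

```text
[ 0.58228652 -0.11844475  0.1865    ] 3.348592653589793
[[1,-1.9,-0.82,-4.19,-0.3,-0.3,0],[1,-1.92,-0.79,-4.18,0,0,0],[1,-2.67,-3.41,0.03,0,0,-2.7],[1,-2.51,-3.54,0.03,0,0,-2.8],[1,-2.33,-3.66,0.03,0,0,-2.7]]
[[1,-2.15,-3.76,0.04,0,0.1,-2.7],[1,-1.98,-3.86,0.02,0,0,-2.7],[1,-1.79,-3.95,0.03,0,0,-2.8],[1,-1.6,-4.03,0.03,0,0,-2.7],[1,-1.4,-4.1,0.03,0,0,-2.7]]
[[1,-1.22,-4.16,0.03,0,0,-2.7],[1,-1.01,-4.22,0.03,0,0,-2.8],[1,-0.81,-4.26,0.02,0,0,-2.7]]
max shift cm 4.67 turn 2.8 end [ 0.5823 -0.1185  0.1865] -2.9343
```

```bash
python3 -m crank '[[1,-1.9,-0.8,-4.2,-0.3,-0.3,0],[1,-1.9,-0.8,-4.2,0,0,0],[1,-2.7,-3.4,0,0,0,-2.7],[1,-2.5,-3.5,0,0,0,-2.8],[1,-2.3,-3.7,0,0,0,-2.7]]'
python3 -m crank '[[1,-2.2,-3.8,0,0,0,-2.7],[1,-2,-3.9,0,0,0,-2.7],[1,-1.8,-4,0,0,0,-2.8],[1,-1.6,-4,0,0,0,-2.7],[1,-1.4,-4.1,0,0,0,-2.7]]'
python3 -m crank '[[1,-1.2,-4.2,0,0,0,-2.7],[1,-1,-4.2,0,0,0,-2.8],[1,-0.8,-4.2,0,0,0,-2.7],[1,0,0,0,0,0,0],[1,0,0,0,0,0,0]]'
python3 - <<'E'
from h import *; from plan import *
s=get_state();p=s["eef_pos"];q=R.from_quat(s["tcp_rot"]);print(p,ang(q),s["contact_force"],s["qpos"])
P,Q=btool(.008,0,.060,0)
snap("s5")
cv2.imwrite("pics/s5.png",np.hstack([crop("side",268,165,80,80,5),crop("top",320,178,80,80,5)]))
E
```

```text
time: 8.15
eef_pos: [0.4631, 0.2067, 0.1879]
tcp_rot: [0.085, 0.996, -0.0, -0.002]
contact_force: [-0.2, 0.0, -8.5]
opening: 0.731
time: 8.65
eef_pos: [0.5373, 0.0021, 0.1871]
tcp_rot: [-0.033, 0.999, 0.001, -0.002]
contact_force: [1.8, 0.6, -7.3]
opening: 0.725
time: 9.15
eef_pos: [0.5812, -0.1189, 0.187]
tcp_rot: [-0.102, 0.995, 0.002, -0.002]
contact_force: [-0.5, -0.6, -7.9]
opening: 0.733
[ 0.5811941  -0.11888364  0.18700865] -2.9369896847082937 [-0.46367315 -0.62213788 -7.86615577] [-0.37358725  0.1684405   1.83302675  0.00249286  1.14613661 -2.15001062]
```

View pics/s5.png

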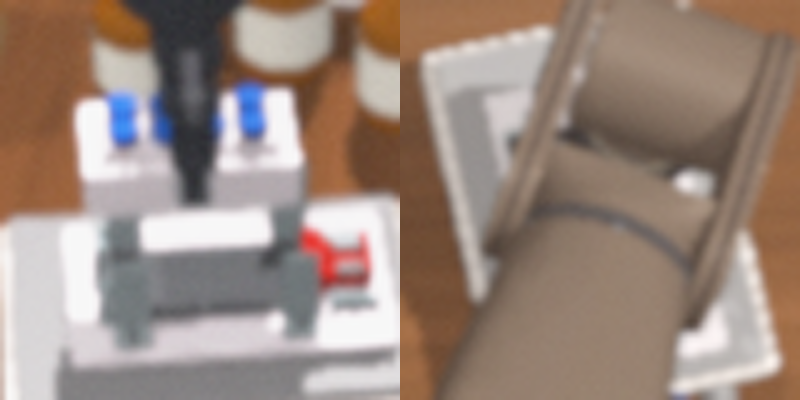

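```bash
cat > ov.py <<'E'
from nest import *; from plan import *
def ov(tag,n,u,v,w,h,s,H=.0195,nest=None,pose=None,blk=True):
    load(tag)
    if pose is None:
        st=get_state();p=st["eef_pos"];q=R.from_quat(st["tcp_rot"])
    else: p,q=pose
    im=draw(n,nest or NEST,u,v,w,h,s); o=np.array([u-w//2,v-h//2])
    if blk:
        Rb=q*R.from_matrix(np.diag([-1.,1,-1]));O=p-Rb.apply([0,0,H])
        B=lambda x,y,z:tuple(map(int,((proj(n,O+Rb.apply([x,y,z]))[0]+.5-o)*s)))
        for z in(0,.032):
            c=[B(a*.06,b*.032,z) for a,b in((-1,-1),(1,-1),(1,1),(-1,1))]
            for i in range(4): cv2.line(im,c[i],c[(i+1)%4],(0,0,255),1,cv2.LINE_AA)
    return im
E
python3 - <<'E'
from ov import *
cv2.imwrite("pics/o5.png",np.hstack([ov("s5","side",268,165,66,80,6),crop("side",268,165,66,80,6)]))
E
```

```text
(no output)
```

View pics/o5.png

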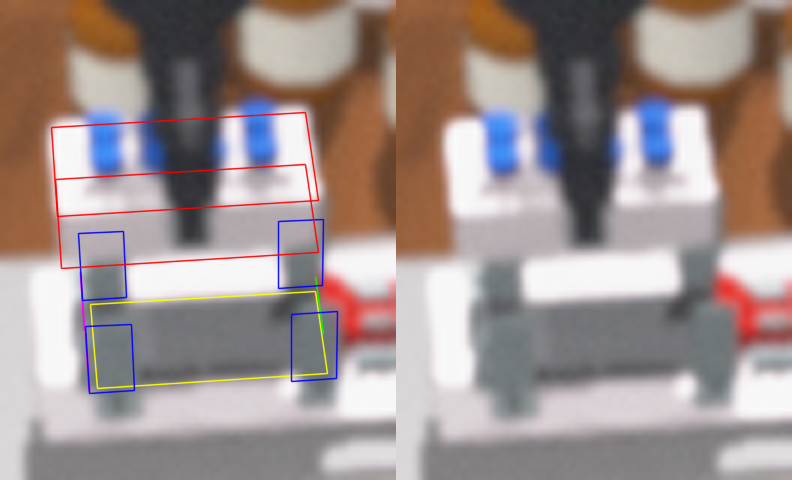

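```bash
cat > go.py <<'E'
from plan import *
import sys
# usage: go.py  "dx,dy,dz,th" ...   (mm, deg)
w=[]
for a in sys.argv[1:]:
    v=[float(x) for x in a.split(",")]
    w.append(btool(v[0]/1e3,v[1]/1e3,v[2]/1e3,v[3],dyaw=np.radians(v[4]) if len(v)>4 else 0))
plan(w,1)
E
cat > st.py <<'E'
from plan import *
s=get_state();p=s["eef_pos"];q=R.from_quat(s["tcp_rot"]);Rb=q*R.from_matrix(np.diag([-1.,1,-1]));O=p-Rb.apply([0,0,.0195])
N=R.from_euler("z",NEST[2]);d=N.inv().apply(O-[NEST[0],NEST[1],.087])*1e3
x=(N.inv()*Rb).as_euler("zyx",degrees=True)
print("t",round(s["time"],2),"blk mm",d.round(1),"yaw,tilt,roll",x.round(2)*[1,-1,1],"F nest",N.inv().apply(s["contact_force"]).round(1),"M",N.inv().apply(s["wrist_torque"]).round(2),"open",round(s["opening"],3))
E
python3 st.py; python3 go.py 9,0,80,6.5 9,0,80,13 9,0,64,13 9,0,50,13
```

```text
t 9.25 blk mm [ 9.2  1.4 81.5] yaw,tilt,roll [ 0.02 -0.14  0.24] F nest [-0.3  0.9 -8.3] M [-0.05 -0.   -0.02] open 0.727
[[1,0.25,-0.13,0.17,0.2,-6.6,0],[1,0.22,0,0.01,0,-6.5,-0],[1,0.36,0,1.56,0,0,-0],[1,0.31,0,1.36,0,0,-0]]
max shift cm 1.6 turn 6.6 end [ 0.577  -0.1195  0.156 ] -2.9346
```

```bash
python3 -m crank '[[1,0.25,-0.05,0.1,0.1,-6.5,0],[1,0.2,0,0,0,-6.5,0],[1,0.35,0,1.55,0,0,0]]'; python3 st.py;  python3 -m crank '[[1,0,0,0,0,0,0]]'>/dev/null; python3 st.py; python3 -m crank '[[1,0,0,0,0,0,0]]'>/dev/null; python3 st.py;python3 - <<'E'
from ov import *
snap("s6")
cv2.imwrite("pics/o6.png",np.hstack([ov("s6","side",268,165,66,80,6),crop("side",268,165,66,80,6)]))
E
```

```text
time: 9.55
eef_pos: [0.5773, -0.1186, 0.1743]
tcp_rot: [-0.103, 0.988, 0.011, 0.115]
contact_force: [0.2, -0.7, -7.2]
opening: 0.731
t 9.55 blk mm [ 9.5  0.9 68.4] yaw,tilt,roll [ 0.09 13.22 -0.07] F nest [ 0.  -0.7 -7.2] M [-0.01  0.4  -0.01] open 0.731
t 9.65 blk mm [ 7.8  2.4 64.1] yaw,tilt,roll [ 0.12 12.7   0.25] F nest [-0.9 -0.1 -7.2] M [ 0.07  0.45 -0.02] open 0.728
t 9.75 blk mm [10.2  0.8 67. ] yaw,tilt,roll [ 0.11 12.99  0.05] F nest [-0.6 -0.4 -7.1] M [-0.01  0.33 -0.04] open 0.728
```

View pics/o6.png

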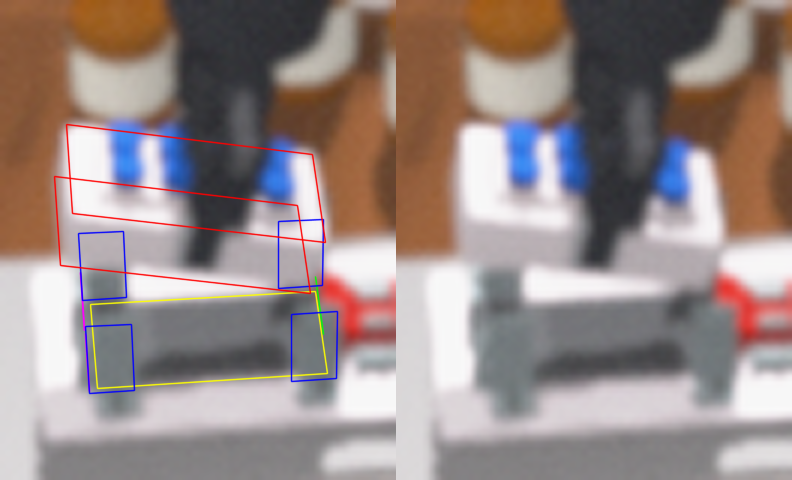

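```bash
python3 -m crank '[[1,0.2,-0.1,0.8,0,0,0],[1,0.15,0,0.8,0,0,0]]'>/dev/null; python3 st.py; for i in 1 2; do python3 -m crank '[[1,0,0,0,0,0,0]]'>/dev/null;python3 st.py;done
```

```text
t 10.05 blk mm [12.2 -1.8 52.8] yaw,tilt,roll [-0.   13.28 -0.08] F nest [ 0.2  2.4 -5.1] M [ 0.37  0.42 -0.03] open 0.731
t 10.15 blk mm [10.2 -1.  49.7] yaw,tilt,roll [ 0.04 12.96  0.06] F nest [-0.6 -0.6 -8.6] M [0.01 0.51 0.01] open 0.727
t 10.25 blk mm [10.4 -1.3 50.5] yaw,tilt,roll [1.000e-02 1.302e+01 2.000e-02] F nest [-0.6  0.7 -7.5] M [ 0.15  0.4  -0.02] open 0.725
```

```bash
python3 -m crank '[[1,0.2,0,0.7,0,0,0],[1,0.2,0,0.7,0,0,0],[1,0,0,0,0,0,0]]'>/dev/null; python3 st.py; for i in 1 2; do python3 -m crank '[[1,0,0,0,0,0,0]]'>/dev/null;python3 st.py;done
```

```text
t 10.55 blk mm [ 9.2 -1.3 35.1] yaw,tilt,roll [5.000e-02 1.297e+01 1.000e-02] F nest [-0.7  1.9 -8.8] M [ 0.29  0.37 -0.01] open 0.728
t 10.65 blk mm [ 9.6 -1.3 35.9] yaw,tilt,roll [ 0.   13.02  0.02] F nest [-0.7  1.6 -7.5] M [ 0.41  0.43 -0.06] open 0.726
t 10.75 blk mm [ 9.8 -1.4 36.5] yaw,tilt,roll [-1.000e-02  1.306e+01  2.000e-02] F nest [-0.7  2.8 -8. ] M [ 0.46  0.48 -0.07] open 0.727
```

```bash
python3 -m crank '[[1,0,0.12,0,0,0,0],[1,0,0,0,0,0,0]]'>/dev/null; python3 st.py; python3 -m crank '[[1,0.2,0,0.7,0,0,0],[1,0.2,0,0.7,0,0,0],[1,0,0,0,0,0,0]]'>/dev/null; python3 st.py; for i in 1 ; do python3 -m crank '[[1,0,0,0,0,0,0]]'>/dev/null;python3 st.py;done
python3 - <<'E'
from ov import *
snap("s7")
cv2.imwrite("pics/o7.png",np.hstack([ov("s7","side",268,165,66,80,6),crop("side",268,165,66,80,6)]))
E
```

```text
t 10.95 blk mm [10.8 -1.3 37.9] yaw,tilt,roll [ 0.03 13.22 -0.17] F nest [-0.6  0.8 -7.4] M [ 0.05  0.39 -0.02] open 0.729
t 11.25 blk mm [ 8.5 -0.2 20.6] yaw,tilt,roll [3.000e-02 1.297e+01 1.000e-02] F nest [-0.8 -0.1 -8.3] M [ 0.08  0.38 -0.01] open 0.725
t 11.35 blk mm [ 9.2 -0.6 21.8] yaw,tilt,roll [ 1.000e-02  1.308e+01 -5.000e-02] F nest [ 0.2  0.3 -7.7] M [ 0.01  0.39 -0.01] open 0.726
```

View pics/o7.png

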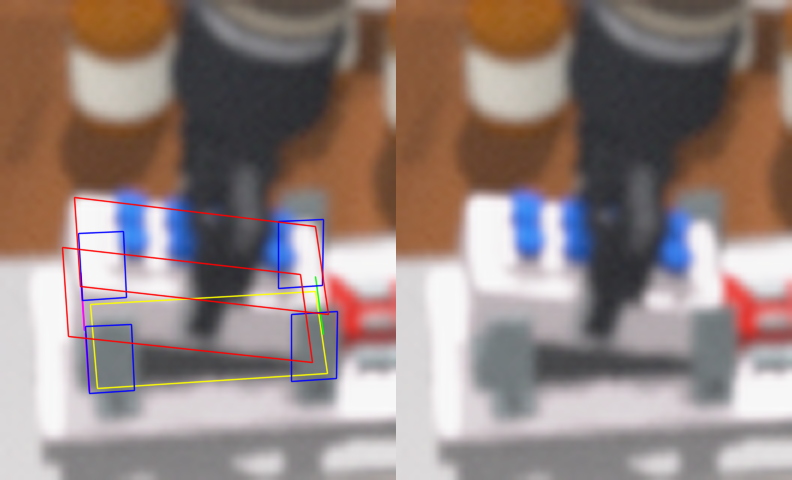

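```bash
python3 go.py 9,-.3,17,13 5,-.3,17,13 2,-.3,17,13  -1.5,-.3,17,13
```

```text
[[1,0.2,0.06,0.53,-0.1,0.2,0],[1,0.39,0,-0.08,0,0,0],[1,0.29,0,-0.07,0,0,0],[1,0.34,0,-0.08,0,0,0]]
max shift cm 0.57 turn 0.2 end [ 0.5668 -0.122   0.123 ] -2.9341
```

```bash
python3 -m crank '[[1,0.1,0,0.4,0,0,0],[1,0,0,0,0,0,0]]'>/dev/null; python3 st.py; python3 -m crank '[[1,0.4,0,-0.08,0,0,0],[1,0,0,0,0,0,0]]'>/dev/null; python3 st.py; python3 -m crank '[[1,0.3,0,-0.07,0,0,0],[1,0,0,0,0,0,0]]'>/dev/null;python3 st.py
```

```text
t 11.65 blk mm [ 9.2 -0.5 17.9] yaw,tilt,roll [ 0.02 13.09 -0.04] F nest [ 0.1  0.2 -8. ] M [ 0.02  0.39 -0.04] open 0.733
t 11.85 blk mm [ 4.9 -0.5 18.1] yaw,tilt,roll [ 1.00e-02  1.31e+01 -4.00e-02] F nest [-0.5  0.2 -8.1] M [-0.    0.41 -0.04] open 0.727
t 12.05 blk mm [ 3.5 -0.9 19.2] yaw,tilt,roll [-0.08 13.35 -0.13] F nest [ 4.7  0.8 -8. ] M [ 0.12 -0.46 -0.07] open 0.732
```

```bash
python3 -m crank '[[1,0.3,0,-0.07,0,0,0],[1,0,0,0,0,0,0]]'>/dev/null; python3 st.py; python3 -m crank '[[1,0.3,0,-0.07,0,0,0],[1,0,0,0,0,0,0]]'>/dev/null; python3 st.py
python3 - <<'E'
from ov import *
cam("side");pickle.dump(C,open("s8.pkl","wb"))
cv2.imwrite("pics/o8.png",np.hstack([ov("s8","side",268,165,66,80,6),crop("side",268,165,66,80,6)]))
E
```

```text
t 12.25 blk mm [ 0.8 -1.  19.5] yaw,tilt,roll [-0.08 13.41 -0.15] F nest [ 6.6  1.  -9.1] M [ 0.17 -0.73 -0.06] open 0.728
t 12.45 blk mm [-1.7 -1.  19.7] yaw,tilt,roll [-0.11 13.49 -0.17] F nest [ 7.8  0.9 -9.1] M [ 0.2  -1.   -0.07] open 0.73
```

View pics/o8.png

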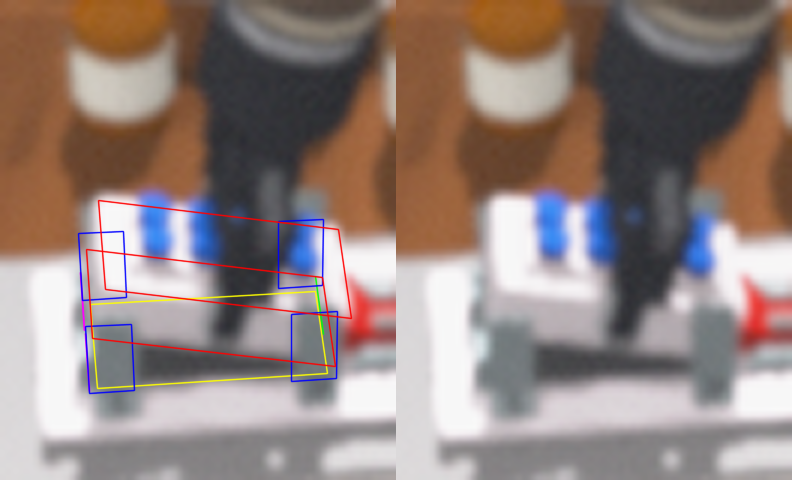

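```bash
python3 -m crank '[[1,0.35,0,-0.08,0,0,0],[1,0,0,0,0,0,0]]'>/dev/null; python3 st.py; python3 go.py -5,-.8,14,9.5 -5,-.8,11,6.5 -5,-.8,8,3.5 -5,-.8,6,1.5 -5,-.8,4,0
```

```text
t 12.7 blk mm [-4.7 -1.1 20.1] yaw,tilt,roll [-0.14 13.59 -0.2 ] F nest [10.4  2.2 -9.3] M [ 0.26 -1.32 -0.11] open 0.724
[[1,0.03,0.03,0.59,-0.2,4.1,-0.1],[1,-0.05,0,0.3,0,3.0,-0],[1,-0.07,0,0.3,0,3.0,-0],[1,-0.05,0,0.2,0,2.0,-0],[1,-0.05,0,0.2,0,1.5,-0]]
max shift cm 0.59 turn 4.1 end [ 0.5678 -0.1223  0.1105] -2.9346
```

```bash
python3 -m crank '[[1,0,0,0.4,0,4,0],[1,0,0,0,0,0,0]]'>/dev/null; python3 st.py; python3 -m crank '[[1,-0.05,0,0.3,0,3,0],[1,0,0,0,0,0,0]]'>/dev/null; python3 st.py
```

```text
t 12.9 blk mm [-4.  -1.2 16. ] yaw,tilt,roll [-0.12  9.61 -0.2 ] F nest [ 9.5  1.4 -8. ] M [ 0.23 -1.42 -0.06] open 0.728
t 13.1 blk mm [-3.8 -1.2 12.9] yaw,tilt,roll [-0.1   6.66 -0.2 ] F nest [ 8.5  1.2 -8.8] M [ 0.22 -1.42 -0.1 ] open 0.726
```

```bash
python3 -m crank '[[1,0.2,0,-0.03,0,0,0],[1,0,0,0.2,0,2,0],[1,0,0,0,0,0,0]]'>/dev/null; python3 st.py; python3 -m crank '[[1,0,0,0.3,0,2.5,0],[1,0,0,0,0,0,0]]'>/dev/null; python3 st.py
python3 - <<'E'
from ov import *
cam("side");pickle.dump(C,open("s8.pkl","wb"))
cv2.imwrite("pics/o9.png",np.hstack([ov("s8","side",268,165,66,80,6),crop("side",268,165,66,80,6)]))
E
```

```text
t 13.4 blk mm [-6.  -1.3 11. ] yaw,tilt,roll [-0.13  4.76 -0.21] F nest [10.3  0.9 -9.8] M [ 0.24 -1.66 -0.09] open 0.725
t 13.6 blk mm [-6.1 -1.3  8.3] yaw,tilt,roll [-0.12  2.31 -0.21] F nest [10.3  1.6 -7.9] M [ 0.33 -1.65 -0.16] open 0.729
```

View pics/o9.png

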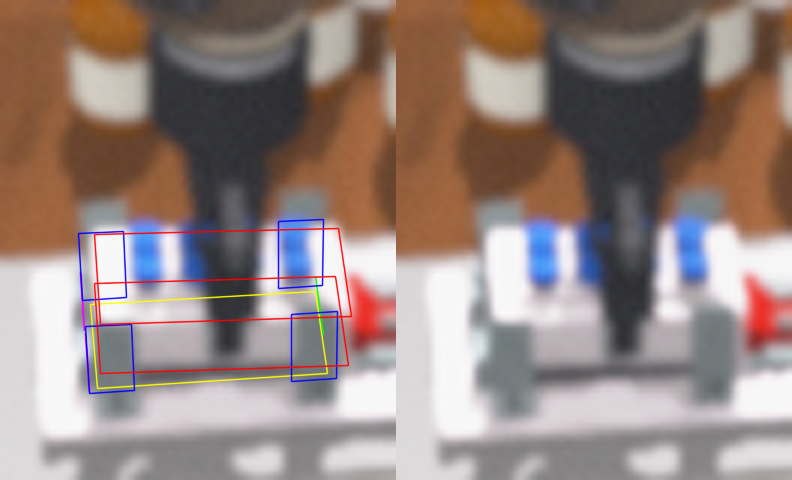

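```bash
python3 -m crank '[[1,0,0,0.3,0,2.3,0],[1,0,0,0,0,0,0]]'>/dev/null; python3 st.py; python3 -m crank '[[1,0,0,0.25,0,0,0],[1,0,0,0,0,0,0]]'>/dev/null; python3 st.py;python3 -m crank '[[1,0,0,0.15,0,0,0],[1,0,0,0,0,0,0]]'>/dev/null; python3 st.py
```

```text
t 13.85 blk mm [-6.3 -1.3  5.9] yaw,tilt,roll [-0.15  0.08 -0.21] F nest [10.   3.6 -6.4] M [ 0.38 -1.57 -0.27] open 0.725
t 14.05 blk mm [-6.3 -1.5  3.9] yaw,tilt,roll [-0.15  0.15 -0.24] F nest [10.6  2.5 -5.2] M [ 0.39 -1.58 -0.26] open 0.726
t 14.25 blk mm [-6.2 -1.6  2.8] yaw,tilt,roll [-0.16  0.16 -0.24] F nest [10.   2.7 -3.7] M [ 0.5  -1.5  -0.26] open 0.727
```

```bash
python3 -m crank '[[1,0,0.08,0.1,0.2,0,0],[1,0,0,0,0,0,0]]'>/dev/null; python3 st.py; python3 -m crank '[[1,0,0,0.1,0,0,0],[1,0,0,0,0,0,0]]'>/dev/null; python3 st.py;python3 -m crank '[[1,0,0,0.1,0,0,0],[1,0,0,0,0,0,0]]'>/dev/null; python3 st.py
```

```text
t 14.45 blk mm [-6.1 -1.5  2. ] yaw,tilt,roll [-0.11  0.18 -0.55] F nest [10.4  0.3 -4.2] M [ 0.19 -1.43 -0.23] open 0.727
t 14.65 blk mm [-6.1 -1.6  1. ] yaw,tilt,roll [-0.13  0.19 -0.54] F nest [10.3  0.5 -4. ] M [ 0.16 -1.49 -0.18] open 0.722
t 14.85 blk mm [-6.1 -1.5  0.3] yaw,tilt,roll [-0.14  0.18 -0.53] F nest [ 9.1  0.9 -2.9] M [ 0.29 -1.33 -0.19] open 0.725
```

```bash
python3 -m crank '[[1,0,0,0.05,-0.5,0,0],[1,0,0,0,0,0,0]]'>/dev/null; python3 st.py; python3 -m crank '[[1,0,0,0.1,0,0,0],[1,0,0,0,0,0,0]]'>/dev/null; python3 st.py;python3 -m crank '[[1,0,0,0.1,0,0,0],[1,0,0,0,0,0,0]]'>/dev/null; python3 st.py
```

```text
t 15.05 blk mm [-6.1 -1.5  0.1] yaw,tilt,roll [-0.14  0.18 -0.04] F nest [10.   1.7 -1.4] M [ 0.23 -1.24 -0.23] open 0.729
t 15.25 blk mm [-6.  -1.5  0. ] yaw,tilt,roll [-0.13  0.15 -0.05] F nest [7.2 2.8 3.1] M [ 0.34 -0.86 -0.29] open 0.723
t 15.45 blk mm [-6.1 -1.5 -0. ] yaw,tilt,roll [-0.13  0.12 -0.04] F nest [4.8 4.4 7.6] M [ 0.46 -0.6  -0.35] open 0.731
```

```bash
python3 -m crank '[[1,-0.1,0.05,-0.12,0,0,0],[1,0,0,0,0,0,0]]'>/dev/null; python3 st.py; python3 -m crank '[[1,-0.15,0,0,0,0,0],[1,0,0,0,0,0,0]]'>/dev/null; python3 st.py;python3 -m crank '[[1,-0.1,0,0,0,0,0],[1,0,0,0,0,0,0]]'>/dev/null; python3 st.py
```

```text
t 15.65 blk mm [-5.8 -1.4  0. ] yaw,tilt,roll [-0.06  0.04 -0.09] F nest [6.1 0.8 4.6] M [ 0.18 -0.73 -0.16] open 0.728
t 15.85 blk mm [-5.4 -1.4 -0. ] yaw,tilt,roll [-0.06 -0.13 -0.06] F nest [1.6 1.4 8.2] M [ 0.09 -0.23 -0.21] open 0.727
t 16.05 blk mm [-4.7 -1.4 -0. ] yaw,tilt,roll [-0.06 -0.18 -0.05] F nest [-1.   2.6  8.5] M [ 0.09 -0.15 -0.27] open 0.728
```

```bash
python3 -m crank '[[1,-0.1,0,-0.1,0,0,0],[0.2,0,0,0,0,0,0],[-0.5,0,0,0,0,0,0],[-1,0,0,0,0,0,0],[-1,0,0,0,0,0,0]]'; python3 st.py
python3 - <<'E'
from ov import *
cam("side");pickle.dump(C,open("s8.pkl","wb"))
cv2.imwrite("pics/o10.png",np.hstack([ov("s8","side",268,165,66,80,6),crop("side",268,165,66,80,6)]))
E
```

```text
time: 16.55
eef_pos: [0.5646, -0.1211, 0.1017]
tcp_rot: [-0.104, 0.995, 0.002, -0.007]
contact_force: [-0.7, 0.6, 0.2]
opening: 1.0
t 16.55 blk mm [-8.1  1.1 -4.8] yaw,tilt,roll [ 0.02 -0.8   0.3 ] F nest [-0.5  0.8  0.2] M [ 0.06 -0.03  0.01] open 1.0
```

View pics/o10.png

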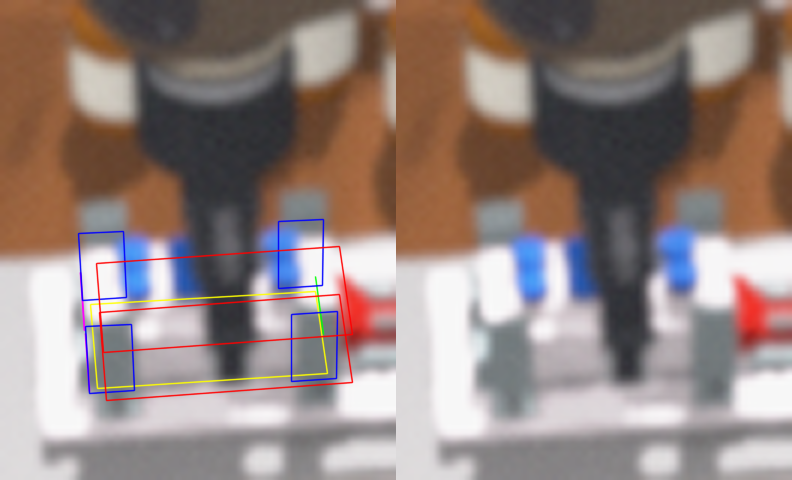

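```bash
python3 -m crank '[[-1,0,0,-1,0,0.8,0],[-1,0,0,-3,0,0,0],[-1,0,0,-3,0,0,0],[-1,0,0,-3,0,0,0],[-1,0,0,-3,0,0,0]]'
python3 - <<'E'
from plan import *
s=get_state();p=s["eef_pos"];q=R.from_quat(s["tcp_rot"])
sp=[.4315,.160,.19];a=np.pi-.338;a0=ang(q)%(2*np.pi);print(p,a0)
plan(interp(p,a0,sp,a,9),-1)
E
```

```text
time: 17.1
eef_pos: [0.5679, -0.1209, 0.2325]
tcp_rot: [-0.103, 0.995, 0.001, -0.014]
contact_force: [0.5, 1.5, 0.4]
opening: 0.997
[ 0.56789886 -0.12090513  0.23250283] 3.34896239675524
[[-1,0.83,3.36,0.51,0.3,-1.6,3.5],[-1,1.04,3.31,0.47,0,0,3.4],[-1,1.24,3.24,0.47,0,0,3.5],[-1,1.44,3.16,0.47,0,0,3.5],[-1,1.62,3.07,0.47,0,0,3.5]]
[[-1,1.81,2.96,0.47,0,0,3.4],[-1,1.98,2.85,0.47,0,0,3.5],[-1,2.15,2.72,0.47,0,0,3.5],[-1,2.32,2.59,0.47,0,0,3.4]]
max shift cm 3.51 turn 3.9 end [0.4315 0.16   0.19  ] 2.8044
```

```bash
python3 -m crank '[[-1,0.8,3.4,0.5,0,0,3.5],[-1,1,3.3,0.5,0,0,3.5],[-1,1.2,3.2,0.5,0,0,3.5],[-1,1.4,3.2,0.5,0,0,3.5],[-1,1.6,3.1,0.5,0,0,3.5]]'
python3 -m crank '[[-1,1.8,3,0.5,0,0,3.4],[-1,2,2.9,0.5,0,0,3.5],[-1,2.2,2.7,0.5,0,0,3.5],[-1,2.3,2.6,0.5,0,0,3.4],[-1,0,0,0,0,0,0]]'
python3 - <<'E'
from ov import *
snap("s11")
s=get_state();p=s["eef_pos"];q=R.from_quat(s["tcp_rot"])
plan([([.4315,.160,.17],down(np.pi-.338))],-1)
cv2.imwrite("pics/o11.png",np.vstack([np.hstack([ov("s11","side",268,175,66,50,6,blk=False),ov("s11","top",320,178,66,50,6,blk=False)]),np.hstack([crop("side",268,175,66,50,6),crop("top",320,178,66,50,6)])]))
E
```

```text
time: 17.6
eef_pos: [0.4928, 0.0368, 0.208]
tcp_rot: [0.051, 0.999, -0.001, -0.014]
contact_force: [0.2, -0.5, -0.4]
opening: 0.999
time: 18.1
eef_pos: [0.43, 0.1639, 0.1887]
tcp_rot: [0.167, 0.986, -0.003, -0.015]
contact_force: [0.5, -0.2, -0.2]
opening: 0.996
[[-1,-0.03,-0.18,1.98,-0.6,-1.4,0.1]]
max shift cm 1.99 turn 1.5 end [0.4315 0.16   0.17  ] 2.8033
```

View pics/o11.png

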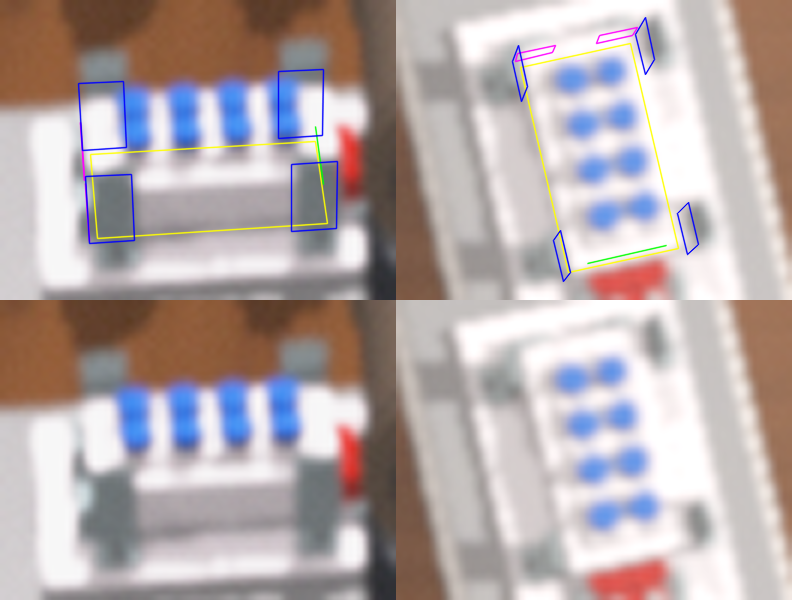

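```bash
cat > caps.py <<'E'
from h import *
def caps(tag,u,v,w,h,z):
    load(tag);out={}
    for n in u:
        c=C[n]["color"].astype(int);m=((c[:,:,2]-c[:,:,0])>60);uu,vv=u[n]
        b=np.zeros_like(m);b[vv-h:vv+h,uu-w:uu+w]=m[vv-h:vv+h,uu-w:uu+w]
        ys,xs=np.nonzero(b);P=onz(n,np.c_[xs,ys],z)[:,:2];c0=P.mean(0)
        e,V=np.linalg.eigh(np.cov((P-c0).T));d=V[:,1];print(n,len(xs),c0.round(4),"yaw",round(float(np.arctan(d[1]/d[0])),4))
E
python3 - <<'E'
from caps import *
caps("s11",{"side":(268,170),"top":(320,180)},{"a":0} and 26,24,.131)
caps("s0",{"side":(318,343),"top":(173,238)},28,24,.044)
from plan import *
print(NEST)
E
```

```text
Traceback (most recent call last):
TypeError: caps() missing 1 required positional argument: 'z'
```

Run:
```python
from caps import *
caps("s11",{"side":(268,170),"top":(320,178)},26,22,.131)
caps("s0",{"side":(318,343),"top":(173,238)},28,24,.044)
```

```text
Traceback (most recent call last):
TypeError: caps() missing 1 required positional argument: 'z'
```

```bash
sed -i 's/def caps(tag,u,v,w,h,z)/def caps(tag,u,w,h,z)/' caps.py
python3 - <<'E'
from caps import *
caps("s11",{"side":(268,170),"top":(320,178)},26,22,.131)
caps("s0",{"side":(318,343),"top":(173,238)},28,24,.044)
E
```

```text
side 191 [ 0.5718 -0.127 ] yaw 0.2211
top 125 [ 0.5729 -0.1203] yaw 0.2076
side 281 [0.3905 0.3574] yaw -0.3171
top 123 [0.3912 0.3598] yaw -0.3214
```

```bash
python3 -m crank '[[-1,0,-0.2,2,-0.6,-1.4,0],[-1,0,0,0,0,0,0],[-1,0,0,0,0,0,0]]'
python3 - <<'E'
from ov import *
s=get_state();p=s["eef_pos"];q=R.from_quat(s["tcp_rot"]);print(p,ang(q))
plan([([.4305,.1598,.14],down(np.pi-.337)),([.4305,.1598,.11],down(np.pi-.337)),([.4305,.1598,.08],down(np.pi-.337)),([.4305,.1598,.05],down(np.pi-.337)),([.4305,.1598,.03],down(np.pi-.337)),([.4305,.1598,.019],down(np.pi-.337))],-1)
E
```

```text
time: 18.5
eef_pos: [0.432, 0.1588, 0.1703]
tcp_rot: [0.169, 0.986, -0.0, -0.0]
contact_force: [0.4, 1.0, 0.1]
opening: 0.999
[0.43201445 0.1587716  0.17029372] 2.801226860797735
[[-1,0.17,0.05,3.03,0,0,-0.2],[-1,0,0,3.0,0,0,0],[-1,0,0,3.0,0,0,0],[-1,0,0,3.0,0,0,0],[-1,0,0,2.0,0,0,0]]
[[-1,-0.01,0,1.1,0,0,0]]
max shift cm 3.04 turn 0.2 end [0.4305 0.1598 0.019 ] 2.8047
```

```bash
python3 -m crank '[[-1,0.15,0.05,3,0,0,-0.2],[-1,0,0,3,0,0,0],[-1,0,0,3,0,0,0],[-1,0,0,3,0,0,0],[-1,0,0,2,0,0,0]]'; python3 -m crank '[[-1,0,0,1.2,0,0,0],[-1,0,0,0,0,0,0]]';python3 - <<'E'
from ov import *
s=get_state();p=s["eef_pos"];q=R.from_quat(s["tcp_rot"]);print(p,ang(q))
snap("s12")
cv2.imwrite("pics/o12.png",np.hstack([crop("side",309,270,66,80,6),crop("top",230,225,66,80,6)]))
E
```

```text
time: 19.0
eef_pos: [0.431, 0.1601, 0.0294]
tcp_rot: [0.168, 0.986, 0.0, -0.0]
contact_force: [-0.4, -0.4, -0.4]
opening: 1.001
time: 19.2
eef_pos: [0.4305, 0.1603, 0.0175]
tcp_rot: [0.167, 0.986, -0.0, -0.001]
contact_force: [-0.3, 0.2, -0.4]
opening: 0.998
[0.43045925 0.1602582  0.01751698] 2.8052722439322957
```

View pics/o12.png

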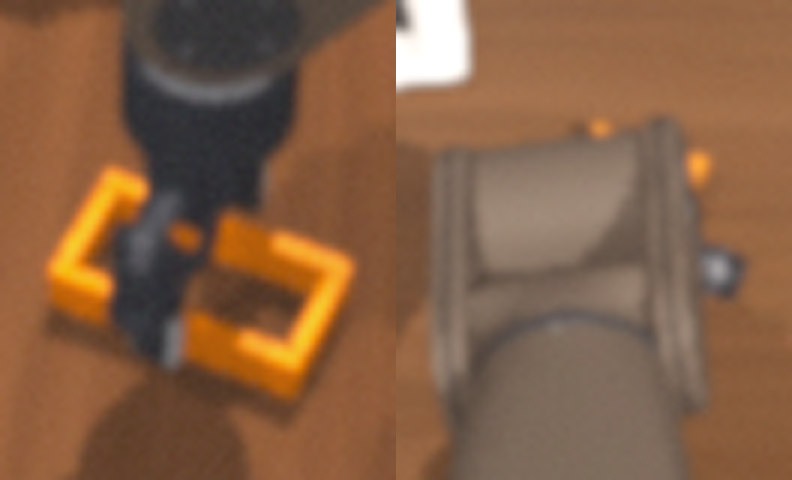

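Run:
```python
from h import *
load("s12")
c=np.array([(112,167),(51,268),(297,362),(352,262)])/6+[309-33,270-40]-.5
P=onz("side",c,.024);print(P.round(4),P.mean(0))
load("s0")
# same on block, s0 crop c2 (scale 6 origin (285,310))
c=np.array([(103,60),(40,187),(318,300),(375,165)])/6+[285,310]-.5
P=onz("side",c,.032);print(P.mean(0))
```

```text
[[0.4746 0.1076 0.024 ]
 [0.4957 0.1677 0.024 ]
 [0.3842 0.2062 0.024 ]
 [0.3632 0.1494 0.024 ]] [0.42944047 0.15770508 0.024     ]
[0.38970424 0.35658785 0.032     ]
```

```bash
python3 -m crank '[[1,0,0,0,0,0,0],[1,0,0,0,0,0,0],[1,0,0,0,0,0,0],[1,0,0,0,0,0,0],[1,0,0,0,0,0,0]]' 40; python3 -m crank '[[1,0,0,-1,0,0,0],[1,0,0,-2.5,0,0,0],[1,0,0,-3,0,0,0],[1,0,0,-3,0,0,0],[1,0,0,-3,0,0,0]]'
python3 - <<'E'
from plan import *
s=get_state();p=s["eef_pos"];q=R.from_quat(s["tcp_rot"])
a0=ang(q)%(2*np.pi);print(p,a0)
N=[.5718,-.1219];a=np.pi+.207
plan(interp(p,a0,[.45,.12,.21],a0-0+.05,2)+interp([.45,.12,.21],a0+.05,[*N,.21],a,8),1)
E
```

```text
time: 19.8
eef_pos: [0.4322, 0.1609, 0.02]
tcp_rot: [0.167, 0.986, 0.001, 0.002]
contact_force: [-1.4, -0.4, 5.8]
opening: 0.739
time: 20.3
eef_pos: [0.43, 0.1606, 0.1447]
tcp_rot: [0.167, 0.986, 0.0, 0.0]
contact_force: [-0.1, 0.2, -1.6]
opening: 0.738
[0.42997132 0.16064683 0.14471423] 2.806108236533152
[[1,-1.61,-1.59,-3.27,0,0,-1.4],[1,-1.58,-1.62,-3.26,0,0,-1.5],[1,-2.31,-2.48,0,0,0,-3.5],[1,-2.16,-2.61,0,0,0,-3.5],[1,-1.99,-2.74,0,0,0,-3.5]]
[[1,-1.82,-2.85,-0.01,0,0,-3.6],[1,-1.64,-2.96,0,0,0,-3.5],[1,-1.45,-3.06,0,0,0,-3.5],[1,-1.27,-3.14,0,0,0,-3.6],[1,-1.07,-3.21,0,0,0,-3.5]]
max shift cm 3.98 turn 3.6 end [ 0.5718 -0.1219  0.21  ] -2.9343
```

```bash
python3 -m crank '[[1,-1.6,-1.6,-3.3,0,0,-1.4],[1,-1.6,-1.6,-3.3,0,0,-1.5],[1,-2.3,-2.5,0,0,0,-3.5],[1,-2.2,-2.6,0,0,0,-3.5],[1,-2,-2.7,0,0,0,-3.5]]'; python3 -m crank '[[1,-1.8,-2.9,0,0,0,-3.6],[1,-1.6,-3,0,0,0,-3.5],[1,-1.5,-3,0,0,0,-3.5],[1,-1.2,-3.1,0,0,0,-3.6],[1,-1.1,-3.2,0,0,0,-3.5]]';  python3 -m crank '[[1,0,0,0,0,0,0],[1,0,0,0,0,0,0]]'
python3 - <<'E'
from ov import *
s=get_state();p=s["eef_pos"];q=R.from_quat(s["tcp_rot"])
plan([([.5718,-.1219,.18],down(np.pi+.207))],1)
snap("s13")
cv2.imwrite("pics/o13.png",np.hstack([ov("s13","side",268,160,66,90,6,H=.0185,pose=(p,q)),crop("side",268,160,66,90,6)]))
E
```

```text
time: 20.8
eef_pos: [0.4969, 0.0286, 0.2101]
tcp_rot: [0.049, 0.999, 0.0, 0.001]
contact_force: [0.6, 0.4, -0.4]
opening: 0.738
time: 21.3
eef_pos: [0.5723, -0.1223, 0.2094]
tcp_rot: [-0.105, 0.995, 0.0, 0.0]
contact_force: [1.4, 0.4, -0.6]
opening: 0.736
time: 21.5
eef_pos: [0.5719, -0.1216, 0.2091]
tcp_rot: [-0.102, 0.995, 0.001, -0.0]
contact_force: [-1.4, 0.2, -1.9]
opening: 0.739
[[1,0.02,-0.03,2.91,0.1,0,-0.1]]
max shift cm 2.91 turn 0.1 end [ 0.5718 -0.1219  0.18  ] -2.9345
```

View pics/o13.png

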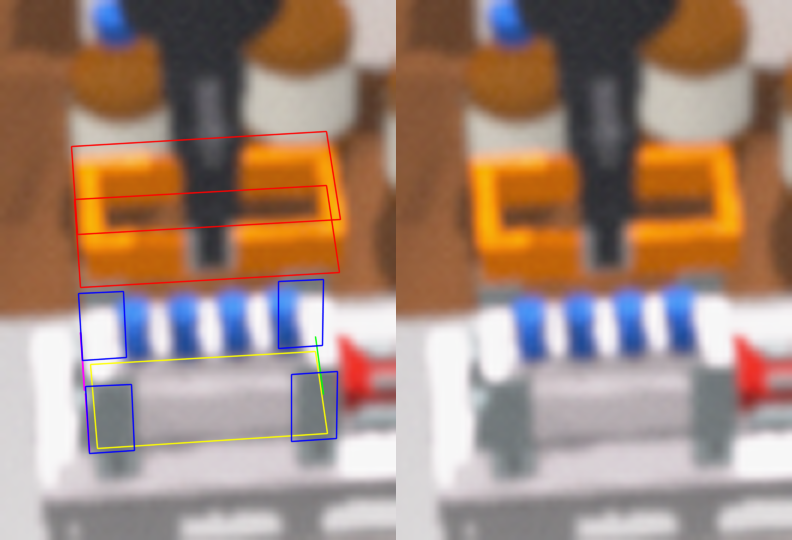

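Run:
```python
from caps import *
caps("s13",{"side":(268,170)},26,12,.131)
c=np.array([(76,155),(82,247),(345,232),(331,143)])/6+[235,115]-.5
P=onz("side",c,.2146);print(P.round(4),P.mean(0))
```

```text
side 173 [ 0.5728 -0.1279] yaw 0.2399
[[ 0.6358 -0.1441  0.2146]
 [ 0.6225 -0.0789  0.2146]
 [ 0.5046 -0.1033  0.2146]
 [ 0.5178 -0.1671  0.2146]] [ 0.57020131 -0.12335586  0.2146    ]
```

```bash
cat > st2.py <<'E'
from plan import *
s=get_state();p=s["eef_pos"];q=R.from_quat(s["tcp_rot"]);Rb=q*R.from_matrix(np.diag([-1.,1,-1]))
N=R.from_euler("z",NEST[2]);d=N.inv().apply(p-[NEST[0],NEST[1],.087])*1e3
x=(N.inv()*Rb).as_euler("zyx",degrees=True)
print("t",round(s["time"],2),"tcp mm",d.round(1),"yaw,tilt,roll",x.round(2)*[1,-1,1],"F",N.inv().apply(s["contact_force"]).round(1),"M",N.inv().apply(s["wrist_torque"]).round(2),"open",round(s["opening"],3))
E
python3 -m crank '[[1,-0.05,-0.03,2,0,0,0],[1,-0.05,0,2.5,0,0,0],[1,0,0,0,0,0,0]]'>/dev/null; python3 st2.py;python3 -m crank '[[1,0,0,0,0,0,0]]'>/dev/null; python3 st2.py; python3 -m crank '[[1,0,0,1,0,0,0],[1,0,0,0,0,0,0]]'>/dev/null; python3 st2.py;python3 -m crank '[[1,0,0,0.4,0,0,0],[1,0,0,0,0,0,0]]'>/dev/null; python3 st2.py
```

```text
t 21.9 tcp mm [-1.7  1.7 73.5] yaw,tilt,roll [ 0.08 -0.35  0.3 ] F [ 0.1  0.4 -2.1] M [-0.03  0.06  0.04] open 0.738
t 22.0 tcp mm [ 0.4  0.1 77.3] yaw,tilt,roll [ 0.07 -0.02  0.07] F [-0.2  0.2 -1.3] M [-0.01 -0.06  0.03] open 0.736
t 22.2 tcp mm [ 0.6 -0.7 67.2] yaw,tilt,roll [0.03 0.03 0.03] F [-0.7  0.3 -1.3] M [ 0.02 -0.02  0.01] open 0.739
t 22.4 tcp mm [ 0.6 -1.  63.2] yaw,tilt,roll [0.01 0.03 0.03] F [-0.2 -0.3 -1.1] M [ 0.03  0.01 -0.01] open 0.735
```

```bash
for i in 1 2 3; do python3 -m crank '[[1,0,0,0.3,0,0,0],[1,0,0,0,0,0,0]]'>/dev/null; python3 st2.py;done
```

```text
t 22.6 tcp mm [ 0.6 -1.  60. ] yaw,tilt,roll [0.01 0.02 0.04] F [-0.4  0.8 -1.6] M [ 0.01 -0.06 -0.01] open 0.735
t 22.8 tcp mm [ 0.5 -1.  56.9] yaw,tilt,roll [0.   0.01 0.05] F [-0.1 -0.1 -1.6] M [-0.01  0.07 -0.03] open 0.737
t 23.0 tcp mm [ 0.5 -1.  53.9] yaw,tilt,roll [0.01 0.   0.05] F [ 0.3  0.7 -0.7] M [-0.03  0.   -0.02] open 0.738
```

```bash
for i in 1 2 3 ; do python3 -m crank '[[1,0,0,0.15,0,0,0],[1,0,0,0,0,0,0]]'>/dev/null; python3 st2.py;done
```

```text
t 23.2 tcp mm [ 0.7 -1.  52.6] yaw,tilt,roll [0.01 0.03 0.03] F [ 0.5  0.3 -1.4] M [-0.02 -0.02  0.04] open 0.734
t 23.4 tcp mm [ 1.  -1.2 52.1] yaw,tilt,roll [0.01 0.06 0.02] F [-2.3  1.2  1.8] M [0.27 0.22 0.06] open 0.738
t 23.6 tcp mm [ 1.  -1.2 52.1] yaw,tilt,roll [0.02 0.05 0.03] F [-3.1  2.4  7.5] M [0.56 0.61 0.07] open 0.741
```

```bash
python3 -m crank '[[1,0,0,-0.15,0,0,0],[0.2,0,0,0,0,0,0],[-0.5,0,0,0,0,0,0],[-1,0,0,0,0,0,0],[-1,0,0,0,0,0,0]]'; python3 st2.py; python3 -m crank '[[-1,0,0,-0.5,0,0,0],[-1,0,0,-2,0,0,0],[-1,0,0,-3,0,0,0],[-1,0,0,-3,0,0,0],[-1,0,0,-3,0,0,0]]'
python3 - <<'E'
from plan import *
s=get_state();p=s["eef_pos"];q=R.from_quat(s["tcp_rot"])
c=[.5795,.2825,.20];a=np.pi+.10;a0=ang(q)%(2*np.pi);print(p,a0)
plan(interp(p,a0,c,a,10),-1)
E
```

```text
time: 24.1
eef_pos: [0.5733, -0.1213, 0.1378]
tcp_rot: [-0.103, 0.995, 0.0, 0.0]
contact_force: [0.3, 0.3, 0.0]
opening: 1.001
t 24.1 tcp mm [ 0.6 -1.  50.8] yaw,tilt,roll [0.01 0.02 0.04] F [0.3 0.2 0. ] M [ 0.02 -0.01 -0.02] open 1.001
time: 24.6
eef_pos: [0.5733, -0.1214, 0.2547]
tcp_rot: [-0.103, 0.995, 0.0, 0.0]
contact_force: [-0.2, -0.5, 0.9]
opening: 0.997
[ 0.57330063 -0.1214113   0.25468392] 3.348755046340129
[[-1,-0.89,3.94,0.55,0,0,0.6],[-1,-0.85,3.95,0.55,0,0,0.6],[-1,-0.81,3.96,0.55,0,0,0.6],[-1,-0.77,3.96,0.55,0,0,0.7],[-1,-0.71,3.98,0.55,0,0,0.6]]
[[-1,-0.68,3.98,0.54,0,0,0.6],[-1,-0.64,3.99,0.55,0,0,0.6],[-1,-0.59,3.99,0.55,0,0,0.6],[-1,-0.55,4.01,0.55,0,0,0.6],[-1,-0.51,4.0,0.55,0,0,0.6]]
max shift cm 4.08 turn 0.7 end [0.5795 0.2825 0.2   ] -3.0409
```

```bash
python3 -m crank '[[-1,-0.9,3.9,0.5,0,0,0.6],[-1,-0.9,4,0.5,0,0,0.6],[-1,-0.8,4,0.5,0,0,0.6],[-1,-0.8,4,0.5,0,0,0.7],[-1,-0.7,4,0.5,0,0,0.6]]';python3 -m crank '[[-1,-0.7,4,0.6,0,0,0.6],[-1,-0.6,4,0.6,0,0,0.6],[-1,-0.6,4,0.6,0,0,0.6],[-0.2,-0.6,4,0.6,0,0,0.6],[-0.2,-0.5,4,0.6,0,0,0.6]]'; python3 -m crank '[[-0.2,0,0,0,0,0,0],[-0.2,0,0,0,0,0,0]]'
python3 - <<'E'
from ov import *
snap("s14")
cv2.imwrite("pics/o14.png",np.vstack([np.hstack([crop("side",268,165,66,50,6),crop("top",320,178,66,50,6)]),np.hstack([crop("side",246,300,66,50,6),crop("top",197,181,66,50,6)])]))
s=get_state();p=s["eef_pos"];q=R.from_quat(s["tcp_rot"]);print(p,ang(q))
load("s0")
for n,(u,v) in (("side",(246,308)),("top",(197,181))):
    g=C[n]["color"].max(2);m=g<90;b=np.zeros_like(m);b[v-14:v+14,u-18:u+18]=m[v-14:v+14,u-18:u+18]
    ys,xs=np.nonzero(b);P=onz(n,np.c_[xs,ys],.041);c0=P.mean(0);e,V=np.linalg.eigh(np.cov((P[:,:2]-c0[:2]).T));print(n,len(xs),c0,np.arctan(V[1,1]/V[0,1]))
E
```

```text
time: 25.1
eef_pos: [0.5769, 0.0833, 0.2287]
tcp_rot: [-0.076, 0.997, 0.0, 0.001]
contact_force: [0.6, -0.0, -0.2]
opening: 0.999
time: 25.6
eef_pos: [0.5803, 0.2857, 0.1987]
tcp_rot: [-0.05, 0.999, 0.0, 0.001]
contact_force: [0.5, -1.1, 0.4]
opening: 0.69
time: 25.8
eef_pos: [0.58, 0.2847, 0.1983]
tcp_rot: [-0.051, 0.999, -0.0, 0.0]
contact_force: [0.2, 0.2, 0.3]
opening: 0.598
[0.58053989 0.28327745 0.19881472] -3.0413631297396777
side 92 [0.57951622 0.28877716 0.041     ] 0.10318776175654375
top 0 [nan nan nan] nan<stdin>:8: RuntimeWarning: Mean of empty slice.
  ret = um.true_divide(
  avg = a.mean(axis, **keepdims_kw)
<stdin>:8: RuntimeWarning: Degrees of freedom <= 0 for slice
  c *= np.true_divide(1, fact)
  c *= np.true_divide(1, fact)
```

View pics/o14.png

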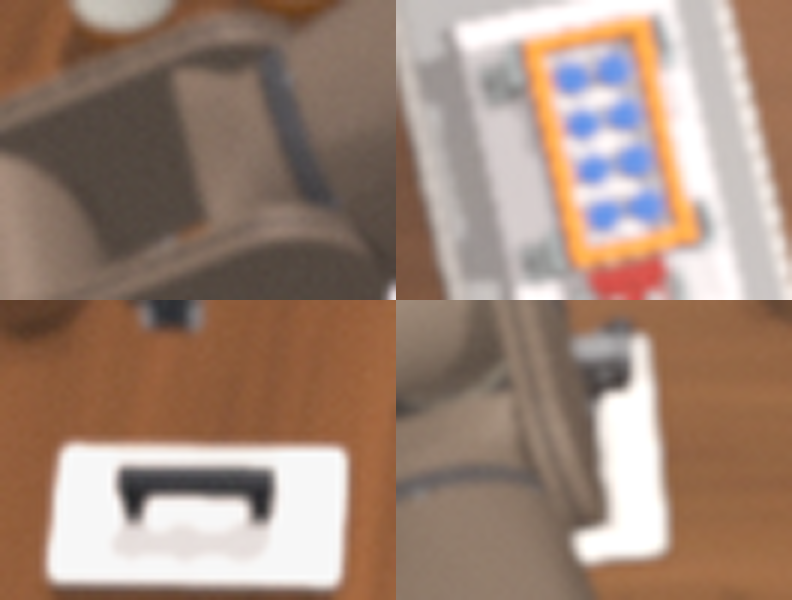

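Run:
```python
from ov import *
load("s0")
for n,(u,v) in (("side",(246,308)),("top",(197,181))):
    g=C[n]["color"].max(2);
    for t in (110,140,170):
        m=g<t;b=np.zeros_like(m);b[v-13:v+13,u-8:u+8]=m[v-13:v+13,u-8:u+8]
        if n=="side": b[:]=0;b[v-14:v-3,u-18:u+18]=m[v-14:v-3,u-18:u+18]
        ys,xs=np.nonzero(b)
        if len(xs)<5: continue
        P=onz(n,np.c_[xs,ys],.041);c0=P.mean(0);e,V=np.linalg.eigh(np.cov((P[:,:2]-c0[:2]).T));print(n,t,len(xs),c0,np.arctan(V[1,1]/V[0,1]))
```

```text
side 110 26 [0.58180725 0.28399007 0.041     ] 0.10301104222756136
side 140 68 [0.57725962 0.27502739 0.041     ] 0.5144289937260687
side 170 219 [0.58120061 0.26473283 0.041     ] 0.10232589239205082
top 110 26 [0.5796633  0.28294231 0.041     ] 0.09830878058965128
top 140 51 [0.58115054 0.28341566 0.041     ] 0.0945341894173652
top 170 69 [0.58057989 0.28355053 0.041     ] 0.126174614780282
```

```bash
python3 -m crank '[[-0.2,0.05,0,3,0,0,-0.2],[-0.2,0,0,3,0,0,0],[-0.2,0,0,3,0,0,0],[-0.2,0,0,3,0,0,0],[-0.2,0,0,0,0,0,0]]'
python3 - <<'E'
from ov import *
snap("s15")
cv2.imwrite("pics/o15.png",np.hstack([crop("side",246,300,66,70,6),crop("top",197,181,66,70,6)]))
s=get_state();p=s["eef_pos"];q=R.from_quat(s["tcp_rot"]);print(p,ang(q))
E
```

```text
time: 26.4
eef_pos: [0.577, 0.2813, 0.0738]
tcp_rot: [-0.051, 0.999, -0.001, -0.004]
contact_force: [-0.1, -0.2, -0.6]
opening: 0.598
[0.58029491 0.28292605 0.07895846] -3.038922894859415
```

View pics/o15.png

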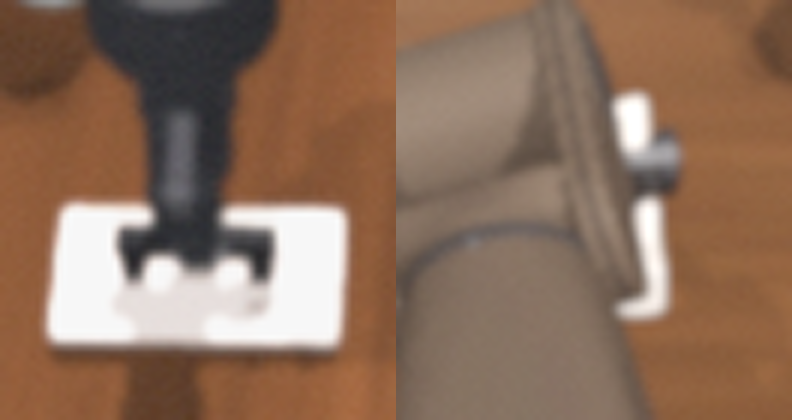

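```bash
python3 -m crank '[[-0.2,0,0,2,0,0,-0.2],[-0.2,0,0,2.2,0,0,0],[-0.2,0,0,0,0,0,0],[-0.2,0,0,0,0,0,0]]'; python3 -m crank '[[1,0,0,0,0,0,0],[1,0,0,0,0,0,0],[1,0,0,0,0,0,0],[1,0,0,0,0,0,0],[1,0,0,0,0,0,0]]' 50;  python3 -m crank '[[1,0,0,0,0,0,0],[1,0,0,0,0,0,0]]'
```

```text
time: 26.9
eef_pos: [0.5812, 0.2841, 0.0387]
tcp_rot: [-0.054, 0.999, 0.001, 0.002]
contact_force: [0.5, -0.4, 0.3]
opening: 0.602
time: 27.4
eef_pos: [0.581, 0.2843, 0.0383]
tcp_rot: [-0.054, 0.999, 0.0, 0.002]
contact_force: [-0.6, -0.9, 6.1]
opening: 0.149
time: 27.6
eef_pos: [0.581, 0.2842, 0.0383]
tcp_rot: [-0.054, 0.999, 0.0, 0.001]
contact_force: [-0.8, -0.9, 6.1]
opening: 0.154
```

```bash
python3 -m crank '[[1,0,0,-1,0,0,0],[1,0,0,-2.5,0,0,0],[1,0,0,-4,0,0,0],[1,0,0,-4,0,0,0],[1,0,0,-4,0,0,0]]'; python3 -m crank '[[1,0,0,-4,0,0,0],[1,0,0,-2,0,0,0],[1,0,0,0,0,0,0]]'
python3 - <<'E'
from ov import *
snap("s16")
cv2.imwrite("pics/o16.png",np.hstack([crop("side",256,270,66,80,6),crop("top",197,181,66,80,6)]))
s=get_state();p=s["eef_pos"];q=R.from_quat(s["tcp_rot"]);a0=ang(q)%(2*np.pi);print(p,a0,s["contact_force"],s["wrist_torque"])
t=btool(.0005,-.001,.20,0)
print(t[0])
plan(interp(p,a0,[*t[0][:2],.235],np.pi+.207,10),1)
E
```

```text
time: 28.1
eef_pos: [0.579, 0.2838, 0.1923]
tcp_rot: [-0.054, 0.999, 0.0, -0.001]
contact_force: [1.0, 0.1, -2.5]
opening: 0.148
time: 28.4
eef_pos: [0.5813, 0.2846, 0.2564]
tcp_rot: [-0.054, 0.999, 0.001, 0.004]
contact_force: [-0.4, -0.6, -1.9]
opening: 0.152
[0.57915659 0.28376889 0.25052445] 3.2493440555477213 [-0.42968468 -0.0179247  -1.90730045] [-0.0307326  -0.01623581  0.03310562]
[ 0.57319485 -0.12137589  0.3065    ]
[[1,0.49,-4.02,0.15,0,0,-0.6],[1,0.54,-4.02,0.16,0,0,-0.5],[1,0.57,-4.01,0.15,0,0,-0.6],[1,0.62,-4.0,0.16,0,0,-0.6],[1,0.65,-4.0,0.15,0,0,-0.5]]
[[1,0.69,-4.0,0.16,0,0,-0.6],[1,0.74,-3.98,0.15,0,0,-0.6],[1,0.77,-3.98,0.16,0,0,-0.5],[1,0.81,-3.97,0.15,0,0,-0.6],[1,0.85,-3.96,0.16,0,0,-0.6]]
max shift cm 4.06 turn 0.6 end [ 0.5732 -0.1214  0.235 ] -2.9344
```

View pics/o16.png

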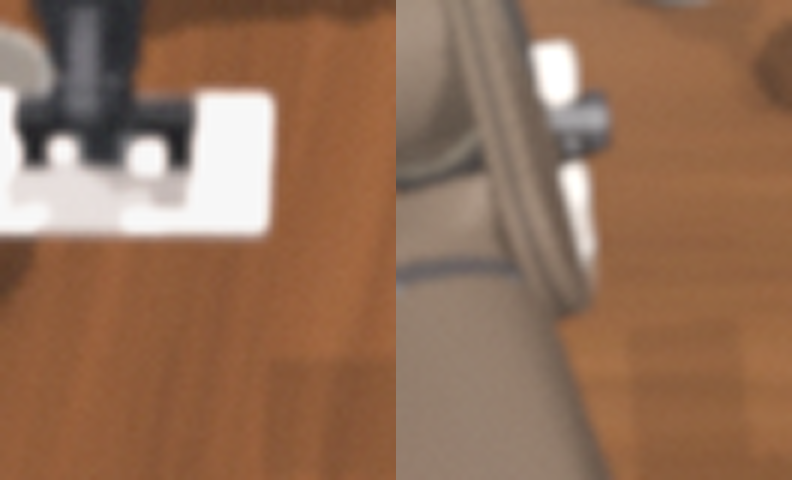

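```bash
python3 -m crank '[[1,0.5,-4,0.1,0,0,-0.6],[1,0.5,-4,0.1,0,0,-0.5],[1,0.6,-4,0.1,0,0,-0.6],[1,0.6,-4,0.1,0,0,-0.6],[1,0.7,-4,0.1,0,0,-0.6]]'; python3 -m crank '[[1,0.7,-4,0.2,0,0,-0.6],[1,0.7,-4,0.2,0,0,-0.6],[1,0.8,-4,0.2,0,0,-0.6],[1,0.8,-4,0.2,0,0,-0.6],[1,0.8,-4,0.2,0,0,-0.6]]'; python3 -m crank '[[1,0,0,0,0,0,0],[1,0,0,0,0,0,0]]'; python3 st2.py
python3 - <<'E'
from ov import *
snap("s17")
cv2.imwrite("pics/o17.png",np.hstack([crop("side",268,150,66,90,6),crop("top",320,178,66,90,6)]))
E
```

```text
time: 29.0
eef_pos: [0.5747, 0.0804, 0.2427]
tcp_rot: [-0.079, 0.997, 0.001, -0.003]
contact_force: [0.3, -0.6, -2.0]
opening: 0.152
time: 29.5
eef_pos: [0.5729, -0.1228, 0.2326]
tcp_rot: [-0.105, 0.994, 0.002, -0.002]
contact_force: [0.4, 0.2, -1.3]
opening: 0.152
time: 29.7
eef_pos: [0.5733, -0.1221, 0.2331]
tcp_rot: [-0.104, 0.995, 0.002, -0.002]
contact_force: [0.2, 0.4, -1.7]
opening: 0.151
t 29.7 tcp mm [  0.5  -1.7 146.1] yaw,tilt,roll [ 0.07 -0.22  0.23] F [ 0.3  0.3 -1.7] M [ 0.   -0.07  0.02] open 0.151
```

View pics/o17.png

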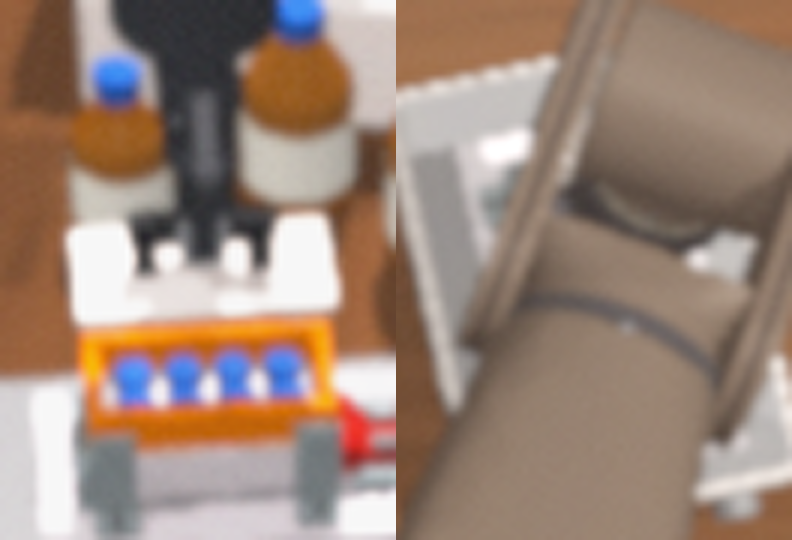

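Run:
```python
from h import *
load("s17")
N=np.array([np.cos(.207),np.sin(.207)]);Y=np.array([-N[1],N[0]])
for nm,c,z in (("spacer",[(80,326),(332,318)],.143),("cover far",[(68,228),(332,214)],.206),("cover near",[(76,319),(341,305)],.206)):
    c=np.array(c)/6+[235,105]-.5
    P=onz("side",c,z);m=P.mean(0)[:2]-[.5725,-.1205];print(nm,P.round(4).tolist(),"nest xy mm",(m@N*1e3).round(1),(m@Y*1e3).round(1),"L",np.linalg.norm(P[0]-P[1]).round(4))
```

```text
spacer [[0.6378, -0.1477, 0.143], [0.5167, -0.1679, 0.143]] nest xy mm -3.0 -37.5 L 0.1227
cover far [[0.6401, -0.1447, 0.206], [0.5175, -0.1696, 0.206]] nest xy mm -1.3 -37.2 L 0.1251
cover near [[0.6259, -0.0802, 0.206], [0.5065, -0.1041, 0.206]] nest xy mm -0.3 29.0 L 0.1218
```

Run:
```python
from h import *
load("s17")
cv2.imwrite("pics/z17.png",crop("side",270,160,66,50,12))
load("s14")
cv2.imwrite("pics/z14.png",crop("top",322,178,46,50,12))
```

```text
(no output)
```

View pics/z17.png

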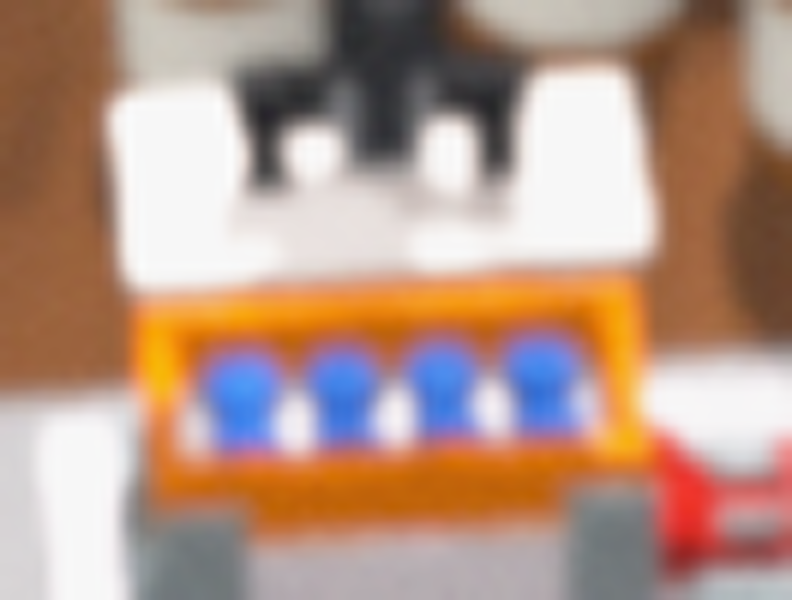

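View pics/z14.png

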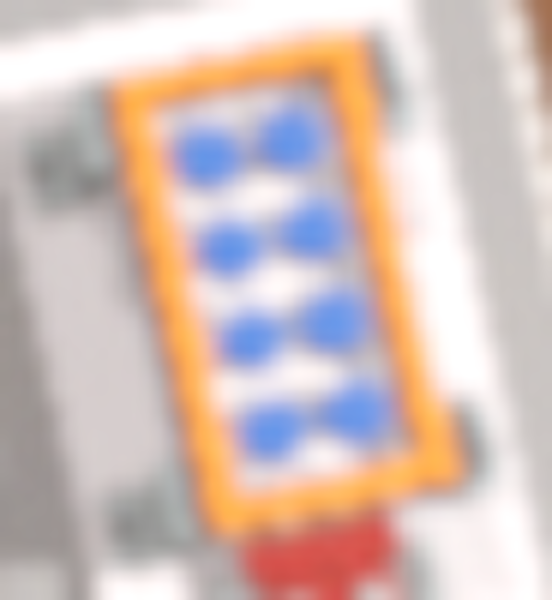

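Run:
```python
from h import *
load("s14")
N=np.array([np.cos(.207),np.sin(.207)]);Y=np.array([-N[1],N[0]])
c=np.array([(110,92),(370,38),(468,482),(208,532)])/12+[322-23,178-25]-.5
P=onz("top",c,.143);m=P.mean(0)[:2]-[.5725,-.1205];print(P.round(4).tolist(),"nest xy mm",(m@N*1e3).round(1),(m@Y*1e3).round(1))
# block same method s0 top c2 crop: corners, origin (140,205), scale 6
load("s0")
c=np.array([(570-396,75),(693-396,107),(630-396,325),(500-396,290)])/6+[140,205]-.5
P=onz("top",c,.032);print(P.mean(0))
load("s17")
c=np.array([(108,95),(632,68),(658,255),(122,285)])/12+[270-33,160-25]-.5
P=onz("side",c,.206);m=P.mean(0)[:2]-[.5725,-.1205];print("cover",P.round(4).tolist(),(m@N*1e3).round(1),(m@Y*1e3).round(1))
```

```text
[[0.6218, -0.0771, 0.143], [0.635, -0.1436, 0.143], [0.5208, -0.166, 0.143], [0.5089, -0.0999, 0.143]] nest xy mm -1.1 -0.9
[0.39307461 0.35684652 0.032     ]
cover [[0.6411, -0.1449, 0.206], [0.5194, -0.1694, 0.206], [0.5063, -0.1023, 0.206], [0.6269, -0.0776, 0.206]] 0.3 -3.2
```

```bash
python3 -m crank '[[1,0.08,0.04,2,0,0,0],[1,0,0,2,0,0,0],[1,0,0,0.5,0,0,0],[1,0,0,0,0,0,0],[1,0,0,0,0,0,0]]'>/dev/null; python3 st2.py;python3 -m crank '[[1,0,0,0,0,0,0]]'>/dev/null; python3 st2.py
python3 - <<'E'
from h import *
cam("side")
cv2.imwrite("pics/z18.png",crop("side",270,160,66,50,12))
E
```

```text
t 30.3 tcp mm [  1.8  -0.8 105.2] yaw,tilt,roll [ 0.27  0.1  -0.01] F [ 0.4 -0.4 -1.2] M [-0.03 -0.1   0.02] open 0.147
t 30.4 tcp mm [  2.   -1.4 105.8] yaw,tilt,roll [ 0.24  0.16 -0.05] F [ 0.  -0.2 -1.6] M [-0.02 -0.04 -0.04] open 0.144
```

View pics/z18.png

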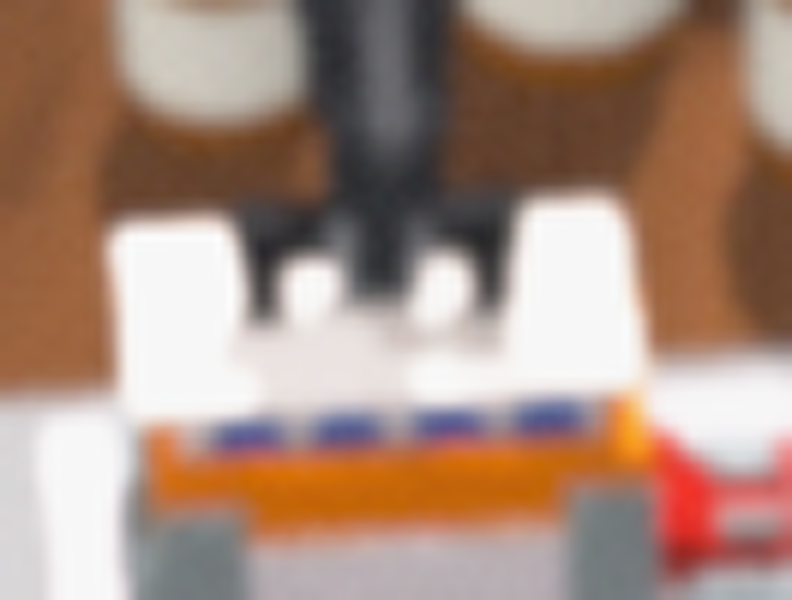

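```bash
python3 -m crank '[[1,0.28,0.02,0.5,0,0,0.2],[1,0,0,0,0,0,0],[1,0,0,0,0,0,0]]'>/dev/null; python3 st2.py
python3 - <<'E'
from h import *
cam("side")
cv2.imwrite("pics/z19.png",crop("side",270,160,66,50,12))
E
```

```text
t 30.75 tcp mm [-1.8 -1.1 99.1] yaw,tilt,roll [-0.01  0.02  0.04] F [-0.1 -0.2 -0.9] M [ 0.01 -0.01  0.01] open 0.149
```

View pics/z19.png

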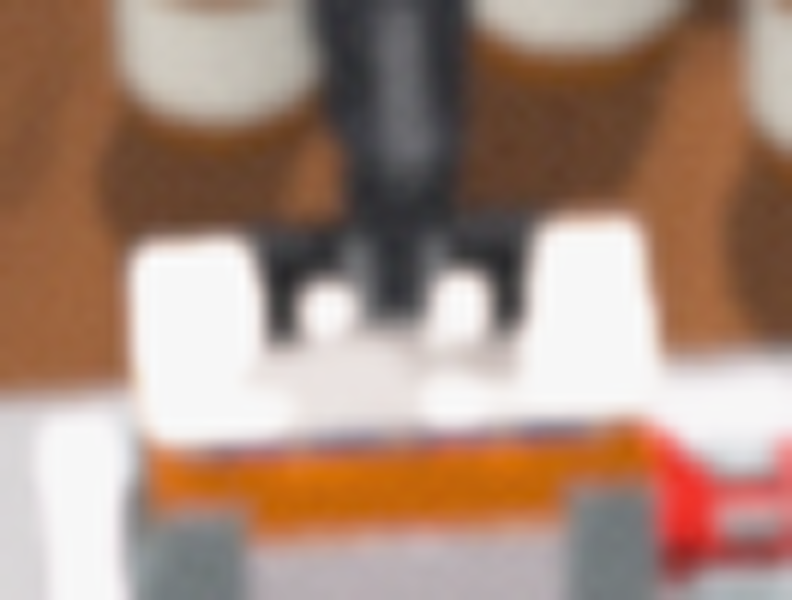

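```bash
for z in 1 2 ; do python3 -m crank '[[1,0,0,0.25,0,0,0],[1,0,0,0,0,0,0]]'>/dev/null; python3 st2.py;done; python3 -m crank '[[1,0,0,0.15,0,0,0],[1,0,0,0,0,0,0]]'>/dev/null; python3 st2.py
```

```text
t 31.0 tcp mm [-1.7 -1.  96.5] yaw,tilt,roll [0.   0.01 0.04] F [ 0.1 -0.  -2.2] M [ 0.01  0.01 -0.05] open 0.146
t 31.2 tcp mm [-1.8 -1.  93.9] yaw,tilt,roll [0.01 0.01 0.05] F [-0.   0.  -1.8] M [-0.02  0.02  0.01] open 0.152
t 31.4 tcp mm [-1.7 -1.  92.6] yaw,tilt,roll [0.01 0.02 0.04] F [-0.4  0.4 -0.4] M [-0.02 -0.04 -0.02] open 0.151
```

```bash
for z in 1 2 3; do python3 -m crank '[[1,0,0,0.12,0,0,0],[1,0,0,0,0,0,0]]'>/dev/null; python3 st2.py;done
```

```text
t 31.6 tcp mm [-1.6 -1.  91.5] yaw,tilt,roll [0.01 0.03 0.03] F [-0.4 -0.2 -1.5] M [-0.03 -0.03  0.01] open 0.152
t 31.8 tcp mm [-1.7 -1.  90.3] yaw,tilt,roll [0.01 0.03 0.03] F [ 0.1 -0.2 -1.8] M [0.04 0.03 0.01] open 0.153
t 32.0 tcp mm [-1.4 -1.2 89.5] yaw,tilt,roll [0.01 0.06 0.01] F [-0.3  0.3 -1.2] M [-0.01 -0.01 -0.02] open 0.152
```

```bash
for z in 1 2 ; do python3 -m crank '[[1,0,0,0.12,0,0,0],[1,0,0,0,0,0,0]]'>/dev/null; python3 st2.py;done
```

```text
t 32.2 tcp mm [-1.4 -1.3 89.2] yaw,tilt,roll [ 0.01  0.07 -0.  ] F [-2.4  0.1  4.5] M [0.25 0.35 0.02] open 0.152
t 32.4 tcp mm [-1.4 -1.4 89.2] yaw,tilt,roll [ 0.02  0.05 -0.01] F [-5.2  1.7  8.9] M [ 0.4   0.69 -0.01] open 0.156
```

```bash
python3 -m crank '[[1,0,0,-0.15,0,0,0],[0.5,0,0,0,0,0,0],[-0.2,0,0,0,0,0,0],[-0.2,0,0,0,0,0,0],[-0.2,0,0,0,0,0,0]]'; python3 -m crank '[[-0.2,0,0,-0.5,0,0,0],[-0.2,0,0,-2,0,0,0],[-0.2,0,0,-3,0,0,0],[-0.2,0,0,-4,0,0,0],[-0.2,0,0,-4,0,0,0]]';python3 -m crank '[[-0.2,4,1,0,0,0,0],[-0.2,1.5,4.5,0,0,0,0],[-0.2,1,4.5,0,0,0,0],[-0.2,0,4.5,0,0,0,0],[-0.2,0,4.5,0,0,0,0]]'
python3 -m crank '[[-0.2,0,4.5,0,0,0,0],[-0.2,0,4.5,0,0,0,0],[-0.2,0,4.5,0,0,0,0],[-0.2,0,0,0,0,0,0]]'
python3 - <<'E'
from h import *
snap("s20")
for n in C: cv2.imwrite(f"pics/e_{n}.png",C[n]["color"][:,:,::-1])
cv2.imwrite("pics/e20.png",np.hstack([crop("side",268,165,66,60,6),crop("top",320,178,66,60,6)]))
E
```

```text
time: 32.9
eef_pos: [0.5711, -0.1219, 0.1749]
tcp_rot: [-0.103, 0.995, 0.0, 0.0]
contact_force: [0.2, -1.0, 0.4]
opening: 0.598
time: 33.4
eef_pos: [0.5708, -0.1218, 0.3115]
tcp_rot: [-0.103, 0.995, 0.0, -0.0]
contact_force: [0.1, 0.2, 0.2]
opening: 0.603
time: 33.9
eef_pos: [0.4676, 0.0518, 0.3111]
tcp_rot: [-0.103, 0.995, 0.0, 0.001]
contact_force: [1.0, 0.4, 0.1]
opening: 0.6
time: 34.3
eef_pos: [0.4391, 0.1869, 0.311]
tcp_rot: [-0.107, 0.994, 0.001, 0.001]
contact_force: [0.2, -0.3, -0.2]
opening: 0.597
```

View pics/e20.png

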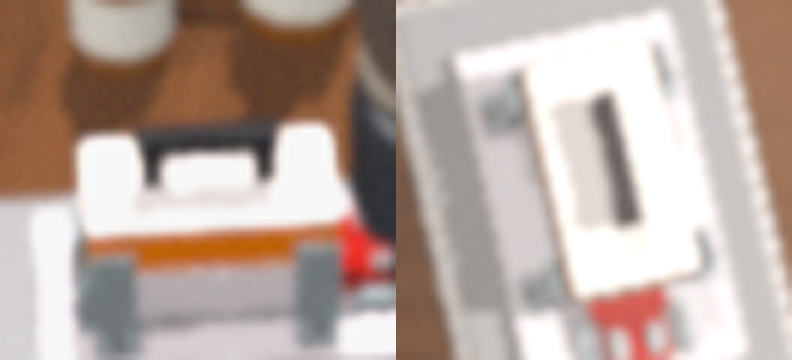

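View pics/e_side.png

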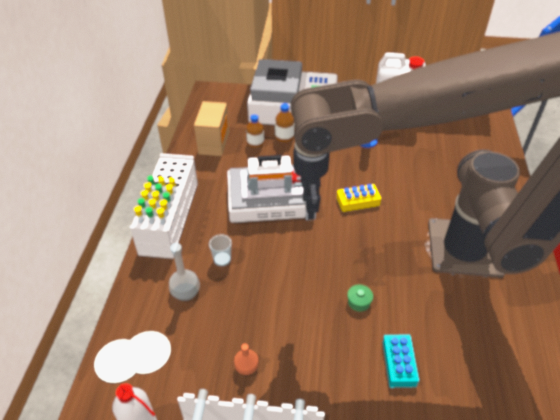

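View pics/e_top.png

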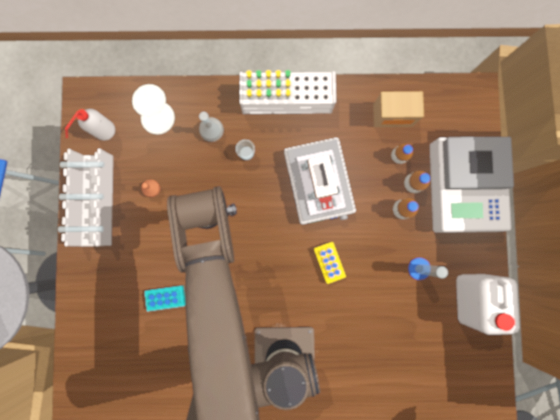

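Run:
```python
from ov import *
load("s20")
n="side";s=12;u,v,w,h=270,165,66,50
im=crop(n,u,v,w,h,s).copy();o=np.array([u-w//2,v-h//2]);nest=[.5715,-.1217,.207]
for z,col in((0,(255,0,255)),(.032,(255,255,0)),(.056,(0,255,0)),(.062,(0,0,255))):
    c=((proj(n,T(nest,[(-.06,-.032,z),(.06,-.032,z),(.06,.032,z),(-.06,.032,z)]))+.5-o)*s).astype(int)
    for i in range(4): cv2.line(im,tuple(map(int,c[i])),tuple(map(int,c[(i+1)%4])),col,1,cv2.LINE_AA)
cv2.imwrite("pics/e21.png",im)
```

```text
(no output)
```

View pics/e21.png

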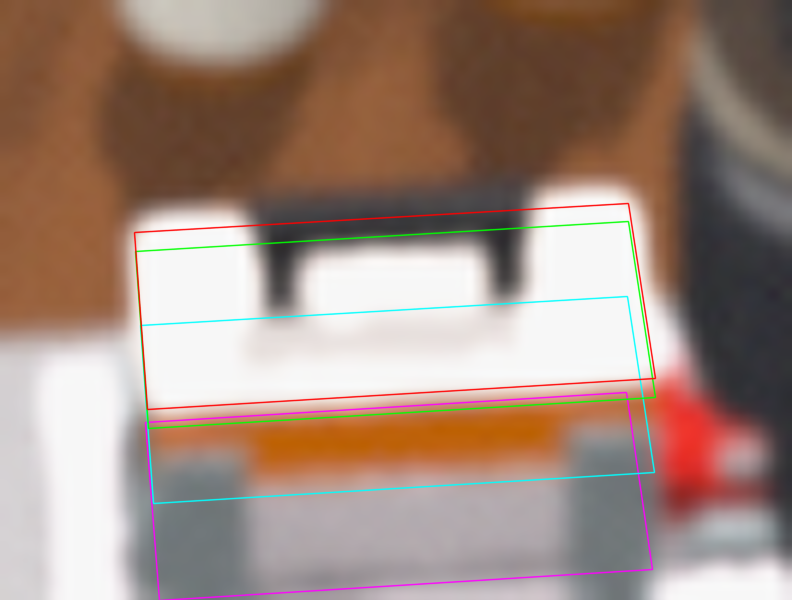

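```bash
python3 -c "
from plant import *
print(get_state()['time'],get_state()['contact_force']);print(sign_off())"
```

```text
34.4 [-0.89270613  0.35451934  0.96380998]
the job is handed in; nothing more can be done
None
```

The heated shaker is loaded. The silver vial block is on the pad between the red jaw and the stops, with the orange spacer frame on it and the white cover on the frame. The job was handed in at about 34.4 s of the 72 s allowed; sign-off reports no verdict.

**How each part went in:**
- **Block:** I tilted it 13° with the jaw end low, pushed the jaw back and levelled the block down behind the stops. Contact was at pad height (about 0.0 mm). The jaw moved it the last few millimetres to the stops when I released it.
- **Spacer:** it was set down under light force until it stopped at its expected home height.
- **Cover:** it stopped at 89.2 mm over the pad; 89 mm was expected. I then opened the fingers and moved the arm clear.

**Last checks:**
- **Pictures:** the final pictures show the stack level and square, the gripper away from everything, and all the glassware and bottles where they stood. The yellow and turquoise look-alikes are untouched.
- **Forces:** the forces I read stayed around 10 N, well under the 120 N limit.

**Disagreements:**
- The two cameras differed by up to about 6 mm, most in y. I settled positions by averaging them, by contact, and by comparing parts in the same picture.
- My first estimate of the nest was about 2.5 to 3.5 mm off along its length, judged from where the jaw was met. I moved the block by jaw force instead.
- In the final side overlay the model lines lie about 1 to 1.5 pixels (roughly 4 mm) off the picture. The visible orange strip looks narrower than its true height, probably from white glare off the cover. That picture alone doesn't prove the cover is home; the 89.2 mm reading does.

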